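Clear the bearing-block inspection bench

ROBOT

A 6-joint arm with a two-finger parallel gripper is mounted at the origin on the work surface. World frame = base frame: x ahead of the robot, y to its left, z up, the work surface at z = 0. Lengths are in m, angles in degrees, forces in N, time in s.
With the tool pointing down it reaches from about 0.375 to 0.9 m from the base axis. Payload 3.1 kg.
Tool frame: the origin (TCP) lies on the centre line of the jaws, within the pads' length; the fingertips stand 19 mm ahead of it and the grasp point (between the pads) is the TCP (tips_ahead is the distance from the TCP to the fingertips, in m); z points along the fingers, y is the line along which they close (so a half turn about z gives the same grasp; the last joint's range is limited). The gripper opens to 87 mm and grips with 3 to 60 N. Pads are 19 mm wide; open, the fingers measure 117 mm over their backs; the gripper's body (75 mm by 190 mm) begins 51 mm behind the grasp point.
Start: joints at [65.976, 30.224, 82.088, -0, 67.689, -10.227], TCP at [0.149, 0.607, 0.242] pointing down, gripper open.
Joint ranges: [-176.69, 176.69], [-43.24, 126.21], [12.49, 139.97], [-82, 262], [0, 151.66], [-163.58, 163.58]. Speed limits (degrees/s): [159.86, 159.86, 180, 180, 180, 180].

INTERFACE

Orientations are given as a 3x3 rotation matrix whose columns are the frame's x, y, z axes.
In Python, from rig import read_state, capture, hand_in, trace, landmark_of, tips_ahead gives the robot as it stands.
- The arm moves only by the shell command python3 -m jog 'ROWS'. ROWS is JSON, a list of rows, each an object of numbers: "tx", "ty", "tz": the shift along the tool's x, y, z in cm; "roll": the turn about the tool's z in rad; "jaw": the opening, from 0 (shut) to 1 (fully open). A call has 1 to 8 rows; each row shifts and turns the commanded pose from where the row before left it, along the tool's axes as they then stand; what a row does not reach is not made up. A row lasts 1/10 s, in which the tool goes at most 50 mm and 8.59 degrees, less where a joint would pass 70% of its speed; a pose out of reach is approached as far as the arm can. A call with a gripper value outside its range is refused whole. The fingers move at their own pace and stop on an object; the grip force is fixed at half the most. Time passes only in rows, so rows that do not move let the fingers close. It gives the time, the measured TCP pose, the force, the opening and the grip force at its end, in the units of the state.
- read_state(): the state, without advancing time (a new reading comes with each control period).
- capture(name): name is "side" or "top"; returns a dict with "img" (384x512x3 uint8, red, green, blue), "vertical_fov" (degrees; the focal length in pixels is half the picture's height over the tangent of half this angle, whatever the lens; pixels are square), "cx", "cy" (the principal point, pixels), "cam_to_world" (4x4, takes a point from camera to world coordinates). Camera axes: x right, y up, looking along -z (the intrinsics and any distortion apply to the point x, -y, -z); pixel columns grow to the right and rows downward; lengths in m; the calibration is good to about 2 mm. A picture is of the moment at which its call begins. There is no depth.
- hand_in(): hands the job in; it is judged then, once.
Trained networks look in the newest picture that a camera, given by its name, has taken for a name from the list of things; names that differ only in an ending like _2 or _b are one class to them, and where a whole thing is asked for, a point or a joint stands for the part that bears it (a point fixed in the world has none). Each returns a list of dicts, best first, with "p" (0 to 1); they miss things now and then, are a little off and sometimes report something else, mostly with a low value. They report only what shows in the picture. A call takes as long as a camera call. They do not tell look-alikes from the thing itself.
- trace(camera, thing): "pixels" (384x512 bool, what is visible of it) and "bbox" ([left, top, width, height] in pixels, round what is visible of it).
- landmark_of(camera, thing): "point" ([row, column] in pixels: a listed point, or the origin of a listed thing).
The state is a dict: "time_s": time; "joint_positions": joint angles; "qvel": joint speeds; "tau": joint torques, N m; "position": TCP position; "tcp_rot": TCP orientation; "force": force on the tool from outside, world axes, zero at the start; "moment": the same for the moment, N m; "opening": opening from 0.0 (shut) to 1.0 (fully open); "grasp_force": force on a finger pad.
Only numpy, scipy, OpenCV 4.12 (cv2) and the standard library are available. Lean on these libraries where they do the work, as an engineer would, in place of code of your own. Each camera call takes 0.05 s, during which the arm holds its last target. There are 200 camera calls.

TASK

Finish the bearing-block inspection: drop every block with a broken-off foot into the wire reject basket, put all the sound blocks (both feet whole) into the tipping tray, and once they are all in it tip the tray by its handle so that they slide into the blue stock bin, then let the tray back down. Lay the upright gauge bar on its side in the V saddles of the wooden cradle, centred. No rejected block may get into the stock bin; leave the copper coil and the mug alone.

Things in the scene. Friction and masses are not known exactly. Their poses are not given: they have to be found in the camera images.
- good0: SOUND bearing block, grey steel casting, 0.3 kg: foot plate 84 x 40 x 14 mm (x, y, z) with a foot and bolt hole at BOTH ends; round-topped housing in the middle, 46 mm long (x), 34 mm wide (y), top at 59 mm, bored along y (dark disc). Origin: centre of the underside; z up. Starts upright, x roughly along world y. Grip across the 34 mm housing faces. May be absent.
- good1: SOUND bearing block, grey steel casting, 0.3 kg: foot plate 84 x 40 x 14 mm (x, y, z) with a foot and bolt hole at BOTH ends; round-topped housing in the middle, 46 mm long (x), 34 mm wide (y), top at 59 mm, bored along y (dark disc). Origin: centre of the underside; z up. Starts upright, x roughly along world y. Grip across the 34 mm housing faces. May be absent.
- good2: SOUND bearing block, grey steel casting, 0.3 kg: foot plate 84 x 40 x 14 mm (x, y, z) with a foot and bolt hole at BOTH ends; round-topped housing in the middle, 46 mm long (x), 34 mm wide (y), top at 59 mm, bored along y (dark disc). Origin: centre of the underside; z up. Starts upright, x roughly along world y. Grip across the 34 mm housing faces. May be absent.
- reject0: REJECTED bearing block, 0.27 kg: like the sound ones (housing 46 x 34 mm, top at 59 mm) but the foot at its -x end is broken off: the foot plate runs only from x = -23 to +42 mm (65 mm long). Origin: underside, below the middle of the housing; z up. Starts upright among the sound ones. May be absent.
- reject1: REJECTED bearing block, 0.27 kg: like the sound ones (housing 46 x 34 mm, top at 59 mm) but the foot at its -x end is broken off: the foot plate runs only from x = -23 to +42 mm (65 mm long). Origin: underside, below the middle of the housing; z up. Starts upright among the sound ones. May be absent.
- reject2: REJECTED bearing block, 0.27 kg: like the sound ones (housing 46 x 34 mm, top at 59 mm) but the foot at its -x end is broken off: the foot plate runs only from x = -23 to +42 mm (65 mm long). Origin: underside, below the middle of the housing; z up. Starts upright among the sound ones. May be absent.
- tray (a joint): Angle of the tipping tray (rad): 0 level at rest, grows as its handle (robot side) is lifted, up to 1.35. It falls back by its own weight (0.5 kg) when released. Blocks slide out over its open far edge into the bin at about 1.0 to 1.2.
- tray_floor (a point): Middle of the tray's floor (upper face, 110 mm above the bench when level). Aluminium tray 150 mm deep (x, away from the robot), 220 mm wide inside (y); side walls 28 mm high, 8 mm thick; wall on the robot's side 50 mm high; far side open. x points from the handle to the open edge, z up; the frame turns with the tray.
- tray_handle (a point): Middle of the tray's handle, a round bar 12 mm thick and 120 mm long along y (brackets at 55 mm either side of the middle), its axis 43 mm out from the tray's near wall, on the robot's side; 140 mm above the bench when level. Pinch from above with the fingers closing along the tray's x; the bar may turn in the fingers.
- tray_hinge (a point): Middle of the tray's hinge axis (along y), 110 mm above the bench, at the tray's open far edge; the handle is 197 mm towards the robot and 30 mm above it when level. Same axes as tray_floor.
- bin_floor (a point): Middle of the floor of the blue stock bin just beyond the tray's open edge; the floor is 12 mm above the bench; inside 177 mm (x) by 246 mm (y). Wall tops above the bench: tray side 94 mm, left and right 140 mm, far side 150 mm. x points away from the tray. The bin is fixed.
- basket: Reject basket of bright wire, fixed to the bench: 190 (x) x 165 (y) x 110 mm high, open on top, floor 4 mm, walls 4 mm. Origin: centre of its underside.
- bar: Gauge bar: plain round steel bar, 32 mm in diameter and 170 mm long, 0.28 to 0.56 kg, standing upright on one end at the start. Origin: centre of the end it stands on; z along the bar.
- bar_mid (a point): Middle of the gauge bar, on its axis, 85 mm from either end; z along the bar.
- cradle: Wooden cradle fixed to the bench for the gauge bar: base 150 (x) x 75 (y) x 10 mm with two 90-degree V saddles, 16 mm thick, 55 mm either side of its middle along x; the V runs along x. Origin: centre of its underside. Saddle tops 60 mm high; a bar lying in them has its axis 53 mm above the bench. It may point either way.
- coil: Bystander: copper coil ring, 110 mm across, 30 mm high, lying on the bench. Origin: centre of its underside.
- mug: Bystander: white mug, 80 mm across, 90 mm high. Origin: centre of its underside.
Things that resemble listed ones, but are neither listed nor needed, are in the scene too. What is shaped like the good1 but green or purple is not meant. Leave any purple or yellow look-alike of the reject2 alone.

How it is judged (in metres and radians):
On the way, in this order (a step that is already met when the one before it is completed fails the run):
1. every sound block lies in the level tipping tray (value of joint tray below 0.08 rad and x of good0 in the frame of tray_floor between -0.09 and 0.09 m and y of good0 in the frame of tray_floor between -0.115 and 0.115 m and z of good0 in the frame of tray_floor between -0.02 and 0.1 m and linear speed of each of good0, good1, good2 below 0.05 m/s and x of good1 in the frame of tray_floor between -0.09 and 0.09 m and y of good1 in the frame of tray_floor between -0.115 and 0.115 m and z of good1 in the frame of tray_floor between -0.02 and 0.1 m and x of good2 in the frame of tray_floor between -0.09 and 0.09 m and y of good2 in the frame of tray_floor between -0.115 and 0.115 m and z of good2 in the frame of tray_floor between -0.02 and 0.1 m), for 0.3 s.
2. the tray is tipped up by its handle (value of joint tray above 0.7 rad), for 0.1 s.
3. the sound blocks are in the stock bin and the tray is back down (value of joint tray below 0.1 rad and x of good0 in the frame of bin_floor between -0.095 and 0.095 m and y of good0 in the frame of bin_floor between -0.125 and 0.125 m and z of good0 in the frame of bin_floor between -0.02 and 0.12 m and x of good1 in the frame of bin_floor between -0.095 and 0.095 m and y of good1 in the frame of bin_floor between -0.125 and 0.125 m and z of good1 in the frame of bin_floor between -0.02 and 0.12 m and x of good2 in the frame of bin_floor between -0.095 and 0.095 m and y of good2 in the frame of bin_floor between -0.125 and 0.125 m and z of good2 in the frame of bin_floor between -0.02 and 0.12 m), for 0.3 s.
At the end, for the whole second after the job is handed in: Sound blocks at rest in the stock bin, rejects at rest in the basket below its rim, tray down (under 0.1 rad), gauge bar at rest in both saddles: middle within 28 mm along and 10 mm across the cradle, within 0.12 rad of its direction (all of step 3 and linear speed of each of good0, good1, good2, reject0, reject1, reject2, bar below 0.03 m/s and x of reject0 in the frame of basket between -0.095 and 0.095 m and y of reject0 in the frame of basket between -0.0825 and 0.0825 m and z of reject0 in the frame of basket between -0.01 and 0.105 m and x of reject1 in the frame of basket between -0.095 and 0.095 m and y of reject1 in the frame of basket between -0.0825 and 0.0825 m and z of reject1 in the frame of basket between -0.01 and 0.105 m and x of reject2 in the frame of basket between -0.095 and 0.095 m and y of reject2 in the frame of basket between -0.0825 and 0.0825 m and z of reject2 in the frame of basket between -0.01 and 0.105 m and x of bar_mid in the frame of cradle between -0.028 and 0.028 m and y of bar_mid in the frame of cradle between -0.01 and 0.01 m and z of bar_mid in the frame of cradle between 0.044 and 0.061 m and angle between the z axis of bar and the x axis of cradle, either way round below 0.12 rad); the robot touches nothing.
It fails at once if a rejected block is in the stock bin ((x of reject0 in the frame of bin_floor between -0.09 and 0.09 m and y of reject0 in the frame of bin_floor between -0.12 and 0.12 m and z of reject0 in the frame of bin_floor between -0.02 and 0.1 m) or (x of reject1 in the frame of bin_floor between -0.09 and 0.09 m and y of reject1 in the frame of bin_floor between -0.12 and 0.12 m and z of reject1 in the frame of bin_floor between -0.02 and 0.1 m) or (x of reject2 in the frame of bin_floor between -0.09 and 0.09 m and y of reject2 in the frame of bin_floor between -0.12 and 0.12 m and z of reject2 in the frame of bin_floor between -0.02 and 0.1 m)).
It fails at once if the coil, not part of the job, is disturbed (moved more than 30 mm) (distance of coil from where it was at the start of the episode above 0.03 m).
It fails at once if the mug, not part of the job, is disturbed (moved more than 30 mm) (distance of mug from where it was at the start of the episode above 0.03 m).
Of good0, good1, good2 only 2 to 3 are there at a start; the rules pass over those that are not, and their reading is None.
Of reject0, reject1, reject2 only 1 to 3 are there at a start; the rules pass over those that are not, and their reading is None.
At some moment in a run one of good0, good1, good2, reject0, reject1, reject2 may be knocked a few centimetres aside while the robot is not near it.
It also fails if it takes over 210 s, if anything falls off the work surface, if the arm or the gripper's body presses on something with over 40 N, if the wrist force passes 120 N, or if a joint passes its speed limit or range.

## Working session

There is one attempt and no reset: what is moved stays moved. The work goes in short steps, Python scripts to look and compute and a shell command to move; the robot and the scene stay as the last step left them, time stands still between calls to the robot, and variables do not carry over. Pictures are saved under pics/ and viewed, at most 19 in all, crops included, and the job is handed in when it is done.

```bash
ls; mkdir -p pics; python3 - <<'E'
from rig import *
import cv2,numpy as np
for n in("side","top"):
    c=capture(n);cv2.imwrite(f"pics/{n}0.png",cv2.cvtColor(cv2.resize(c["img"],(800,600),interpolation=cv2.INTER_CUBIC),cv2.COLOR_RGB2BGR))
    print(n,{k:(np.round(v,3).tolist() if k!="img" else 0) for k,v in c.items()})
s=read_state();print(s)
E
```

```text
pics
side {'img': 0, 'vertical_fov': 51.613, 'cx': 260.362, 'cy': 194.606, 'cam_to_world': [[0.976, 0.164, -0.14, 0.356], [-0.216, 0.706, -0.675, -0.769], [-0.012, 0.689, 0.724, 0.868], [0.0, 0.0, 0.0, 1.0]]}
top {'img': 0, 'vertical_fov': 51.759, 'cx': 257.915, 'cy': 196.524, 'cam_to_world': [[0.024, 0.995, -0.101, 0.348], [-1.0, 0.025, 0.014, -0.021], [0.016, 0.101, 0.995, 1.465], [0.0, 0.0, 0.0, 1.0]]}
{'time_s': 0.1, 'joint_positions': array([ 6.59766314e+01,  3.02747425e+01,  8.21490861e+01, -6.51967979e-04,
        6.76895547e+01, -1.02298448e+01]), 'qvel': array([ 0.03878543, -0.12062268, -0.17159793, -0.03375054,  0.00323055,
       -0.01706089]), 'tau': array([ 4.39674818e-05, -4.40985417e+01, -1.77151054e+01,  6.35212194e-02,
        5.32862451e-02, -2.76516056e-05]), 'position': array([0.14875778, 0.60639575, 0.2406574 ]), 'tcp_rot': array([[-9.71162132e-01,  2.38418706e-01, -7.96016741e-04],
       [ 2.38419791e-01,  9.71160502e-01, -1.81178052e-03],
       [ 3.41097652e-04, -1.94931877e-03, -9.99998042e-01]]), 'force': array([ 1.11739444, -0.32073005, -0.05412354]), 'moment': array([ 0.02023768, -0.02459357, -0.00786169]), 'grasp_force': 0.0, 'opening': 1.000247656285888}
```

View pics/side0.png

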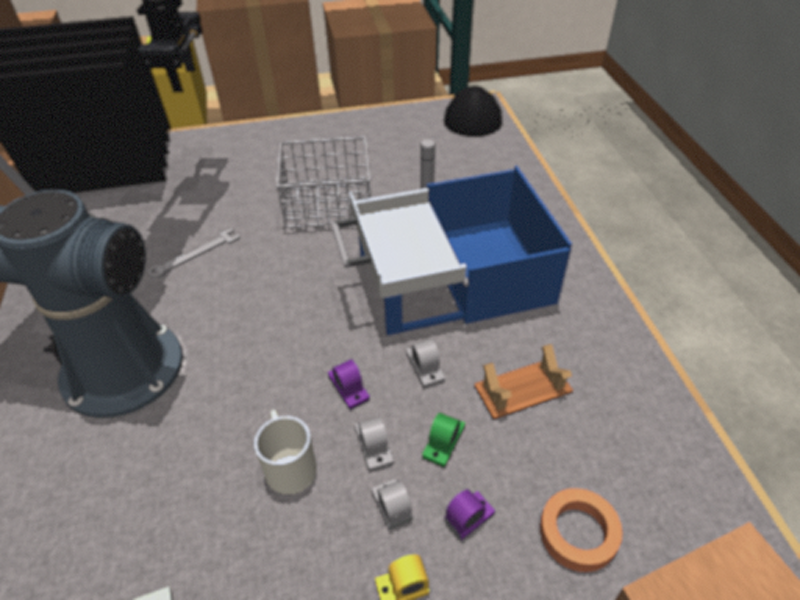

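View pics/top0.png

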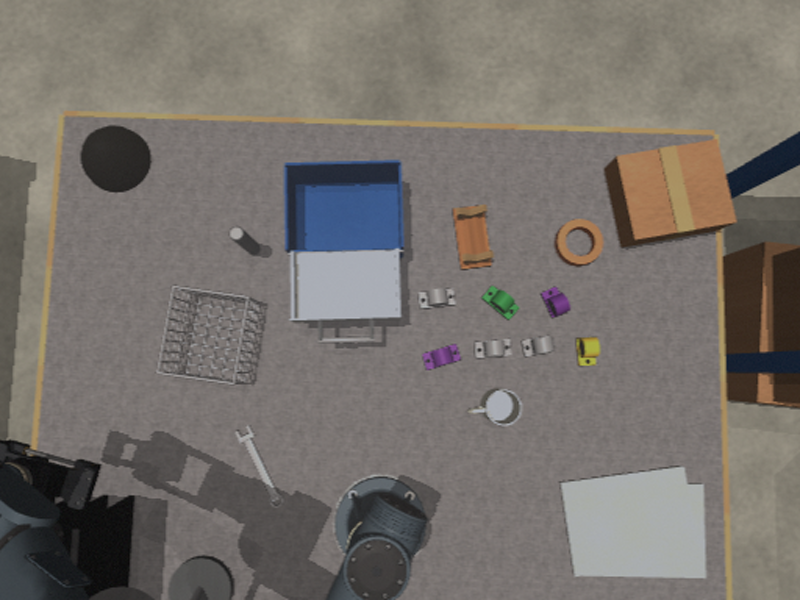

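The side view shows three grey blocks at about (426,360), (375,442) and (393,500), and in the top view at (437,298), (493,348) and (538,346). Purple, green and yellow look-alikes stand around them. The third grey block seems to lack one foot. The bar is at (240,238) in the top view, the cradle at (472,237) and the basket at (212,335).

```bash
cat > h.py <<'E'
from rig import *
import numpy as np,cv2
C={}
def cam(n):
    C[n]=capture(n);return C[n]
def ray(n,rc):
    c=C[n];f=192/np.tan(np.radians(c["vertical_fov"])/2)
    d=np.array([(rc[1]-c["cx"])/f,-(rc[0]-c["cy"])/f,-1.]);M=np.array(c["cam_to_world"])
    return M[:3,3],M[:3,:3]@d
def at(n,rc,z):
    o,d=ray(n,rc);return o+d*(z-o[2])/d[2]
def tri(a,b):
    (o1,d1),(o2,d2)=ray("side",a),ray("top",b)
    s=np.linalg.lstsq(np.c_[d1,-d2],o2-o1,rcond=None)[0]
    p,q=o1+s[0]*d1,o2+s[1]*d2
    return (p+q)/2,np.linalg.norm(p-q)
E
python3 - <<'E'
from h import *
cam("side");cam("top")
np.set_printoptions(precision=3,suppress=True)
for t in["good0","reject0","tray_floor","tray_handle","tray_hinge","bin_floor","basket","bar","bar_mid","cradle","coil","mug"]:
    L={n:[l for l in landmark_of(n,t) if l["p"]>.25] for n in("side","top")}
    print(t)
    for n in L: print("  ",n,[(np.round(l["point"],1).tolist(),round(l["p"],2)) for l in L[n]])
    for a in L["side"]:
        for b in L["top"]:
            p,e=tri(a["point"],b["point"])
            if e<.012: print("   ",p,round(e,4))
im=C["top"]["img"][170:250,255:395];s=C["side"]["img"][205:350,205:325]
a=cv2.resize(im,(700,400),interpolation=cv2.INTER_CUBIC)
cv2.imwrite("pics/crop1.png",cv2.cvtColor(a,cv2.COLOR_RGB2BGR))
cv2.imwrite("pics/crop2.png",cv2.cvtColor(cv2.resize(s,None,fx=4,fy=4,interpolation=cv2.INTER_CUBIC),cv2.COLOR_RGB2BGR))
E
```

```text
good0
   side [([247.2, 222.5], 0.83), ([284.1, 235.9], 0.8), ([232.8, 271.0], 0.67), ([283.3, 285.3], 0.62)]
   top [([225.7, 281.2], 0.82), ([192.0, 321.6], 0.67), ([190.8, 277.6], 0.55), ([222.9, 315.2], 0.54)]
    [ 0.387 -0.13   0.003] 0.0071
    [ 0.402 -0.143 -0.172] 0.0118
    [ 0.401 -0.254  0.012] 0.0051
    [ 0.493 -0.247  0.181] 0.0113
    [ 0.52  -0.114  0.006] 0.0011
    [ 0.518 -0.277  0.009] 0.0012
reject0
   side [([374.0, 260.8], 0.81), ([324.3, 251.7], 0.62)]
   top [([221.8, 370.2], 0.61), ([216.9, 343.2], 0.53)]
    [ 0.414 -0.466 -0.016] 0.0
    [ 0.407 -0.421  0.132] 0.0001
tray_floor
   side [([156.7, 259.2], 0.84)]
   top [([180.0, 218.5], 0.68)]
    [0.538 0.099 0.099] 0.0059
tray_handle
   side [([154.5, 218.3], 0.69)]
   top [([217.7, 217.5], 0.92)]
    [0.412 0.094 0.134] 0.008
tray_hinge
   side [([152.5, 283.5], 0.84), ([109.1, 276.4], 0.33)]
   top [([214.2, 138.6], 0.67), ([161.1, 223.2], 0.58)]
    [0.605 0.083 0.114] 0.0008
    [0.576 0.07  0.276] 0.0026
bin_floor
   side [([169.8, 313.2], 0.66)]
   top [([139.4, 223.9], 0.57)]
    [0.706 0.091 0.017] 0.0001
basket
   side [([127.8, 210.7], 0.85), ([341.7, 374.4], 0.51)]
   top [([217.1, 139.2], 0.77)]
    [0.415 0.391 0.01 ] 0.0119
bar
   side []
   top [([157.8, 161.6], 0.72), ([223.7, 317.1], 0.4)]
bar_mid
   side [([109.7, 273.0], 0.58), ([284.5, 238.3], 0.33)]
   top [([155.2, 153.9], 0.54)]
    [0.628 0.327 0.095] 0.0092
cradle
   side [([248.3, 336.2], 0.87)]
   top [([152.8, 299.8], 0.75), ([190.4, 276.6], 0.56)]
coil
   side [([343.4, 374.3], 0.67)]
   top [([152.3, 370.2], 0.67)]
    [ 0.675 -0.462 -0.001] 0.003
mug
   side [([234.9, 269.2], 0.3)]
   top [([256.8, 320.0], 0.93)]
```

View pics/crop1.png

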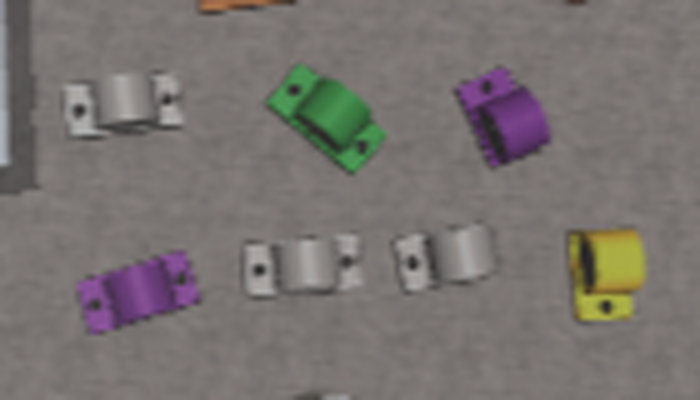

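View pics/crop2.png

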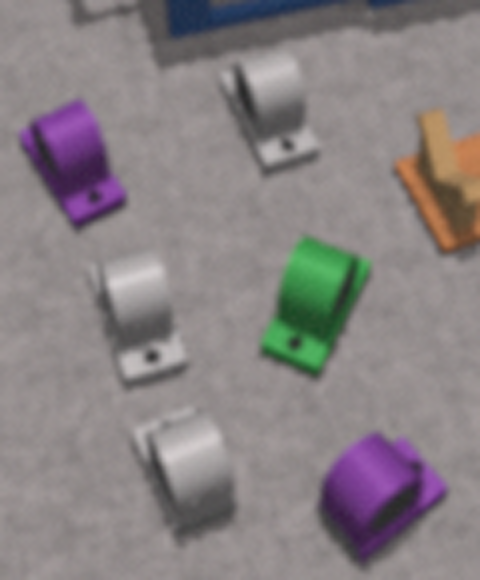

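Candidates among the grey blocks in crop 1:
- A (125,100) and B (305,265) show two bolt-hole feet each, so they are sound.
- R (445,255) has a foot only on its left end, so it is the reject.
- The purple, green and yellow blocks are look-alikes and stay where they are.

Next I measure them more precisely.

```bash
cat >> h.py <<'E'
np.set_printoptions(precision=3,suppress=True)
def masks(n,t,pmin=.25): return [m for m in trace(n,t) if m["p"]>pmin]
E
python3 - <<'E'
from h import *
cam("side");cam("top")
cr=lambda u,v:(170+v/5,255+u/5); cs=lambda u,v:(205+v/4,205+u/4)
A=[at("top",cr(*p),.014) for p in((78,110),(168,98))];B=[at("top",cr(*p),.014) for p in((258,270),(347,261))]
R=at("top",cr(412,262),.014)
for n,P in(("A",A),("B",B)):
    d=P[0]-P[1];print(n,(P[0]+P[1])/2,"span",np.linalg.norm(d),"yaw from +y",np.degrees(np.arctan2(-d[0],d[1])))
print("R hole",R,"top ctr",at("top",cr(462,250),.059))
print("side holes",at("side",cs(288,145),.014),A[1],at("side",cs(152,357),.014),B[1])
# edge straightness
hsv=cv2.cvtColor(C["top"]["img"],cv2.COLOR_RGB2HSV)
m=cv2.inRange(hsv,(12,70,90),(28,255,255))
pts=[]
for c in range(50,450,25):
    r=np.nonzero(m[60:95,c])[0]
    if len(r): pts.append((c,60+r.mean()))
pts=np.array(pts);k=np.polyfit(*pts.T,1);print("edge resid",pts[:,1]-np.polyval(k,pts[:,0]))
def im(n,pts,nm=""):pass
# tray corners, basket, cradle masks
for n in("top","side"):
  for t in("tray_floor","basket","cradle","bar","bar_mid","mug","coil"):
    for x in masks(n,t):
        print(n,t,round(x["p"],2),x["bbox"],cv2.minAreaRect(np.argwhere(x["pixels"]).astype(np.float32)))
I=C["top"]["img"];J=C["side"]["img"]
def sv(n,a,f): cv2.imwrite("pics/"+n,cv2.cvtColor(cv2.resize(a,None,fx=f,fy=f,interpolation=cv2.INTER_CUBIC),cv2.COLOR_RGB2BGR))
sv("crop3.png",I[95:255,90:330],3.3)
E
```

```text
A [ 0.519 -0.121  0.014] span 0.06725182052115283 yaw from +y 9.091120234208683
B [ 0.403 -0.255  0.014] span 0.06593293311131009 yaw from +y 7.127107837899249
R hole [ 0.407 -0.336  0.014] top ctr [ 0.415 -0.362  0.059]
side holes [ 0.528 -0.151  0.014] [ 0.524 -0.154  0.014] [ 0.41  -0.286  0.014] [ 0.407 -0.288  0.014]
edge resid [ 0.36   0.082  0.304  0.026 -0.252 -0.03   0.192 -0.086 -0.364 -0.142
 -0.42  -0.198 -0.476 -0.254 -0.532  1.79 ]
top tray_floor 0.83 [184.1, 159.3, 73.7, 60.3] ((189.48243713378906, 220.7376708984375), (58.602439880371094, 70.8608627319336), 1.3639274835586548)
top basket 0.92 [101.9, 183.5, 64.8, 62.9] ((214.27874755859375, 132.35816955566406), (58.050567626953125, 57.80332946777344), 81.46923065185547)
top cradle 0.77 [287.0, 131.1, 32.4, 46.0] ((151.55758666992188, 302.6869201660156), (40.906524658203125, 24.186479568481445), 6.842773914337158)
top bar 0.48 [144.1, 145.1, 22.3, 19.1] ((154.00001525878906, 155.50001525878906), (21.920310974121094, 10.60660171508789), 45.0)
top bar_mid 0.48 [145.3, 144.9, 21.3, 19.2] ((154.25001525878906, 156.250015258
[... 648 characters left out ...]
.9, 64.0, 58.6] ((115.97346496582031, 206.3982391357422), (55.07773208618164, 60.133174896240234), 3.814074993133545)
side cradle 0.56 [308.1, 216.4, 58.9, 54.0] ((243.4410858154297, 334.9798278808594), (35.28195571899414, 59.68302917480469), 18.88608741760254)
side bar 0.81 [268.3, 88.2, 10.0, 32.2] ((104.0, 273.5), (9.0, 30.0), 90.0)
side bar_mid 0.71 [269.1, 86.4, 9.2, 34.0] ((104.0, 273.0), (30.0, 10.0), 0.0)
side mug 0.86 [162.7, 263.3, 40.9, 49.5] ((288.73529052734375, 182.05885314941406), (53.35783767700195, 35.65273666381836), 14.03624439239502)
side coil 0.57 [350.0, 313.9, 46.2, 54.1] ((339.4000549316406, 370.800048828125), (53.66563034057617, 50.98234939575195), 63.43495178222656)
```

View pics/crop3.png

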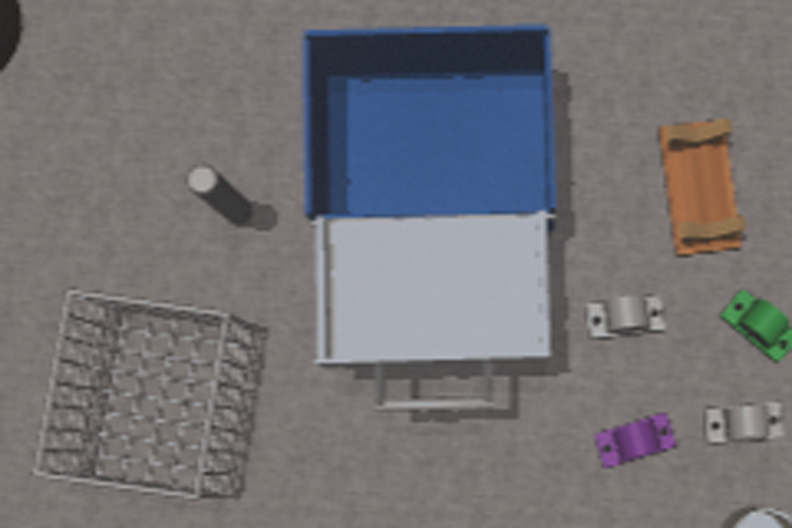

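Crop 3 shows the bar's top at (202,179), the handle from (378,406) to (508,405), the basket rim corners at (72,293), (230,316), (200,495) and (37,472), and the cradle around (700,188).

```bash
python3 - <<'E'
from h import *
cam("side");cam("top")
g=lambda u,v,z:at("top",(95+v/3.3,90+u/3.3),z)
print("handle",g(378,406,.14),g(508,405,.14)); print("wall",g(318,361,.16),g(550,357,.16),"far",g(318,218,.138),g(553,214,.138))
print("bar top",g(202,179,.17),"foot",g(250,212,0))
b=[g(*p,.11) for p in((72,293),(230,316),(200,495),(37,472))];print("basket",np.array(b),np.mean(b,0))
c=[g(*p,.01) for p in((660,128),(725,121),(742,245),(678,255))];print("cradle",np.array(c),np.mean(c,0))
for t,z in(("cradle",0),("mug",0),("coil",0),("basket",0),("bar",0),("bar_mid",.085),("tray_handle",.14),("tray_floor",.11)):
    for n in("top","side"):
        for l in landmark_of(n,t)[:1]: print(t,n,round(l["p"],2),at(n,l["point"],z))
# bar top in side
m=masks("side","bar")[0];print(m["bbox"],at("side",(m["bbox"][1]+4,m["bbox"][0]+5),.17))
m=masks("top","mug")[0]["bbox"];print("mug lip",at("top",(m[1]+14,m[0]+24),.09))
J=C["side"]["img"]
cv2.imwrite("pics/crop4.png",cv2.cvtColor(cv2.resize(J[80:280,165:385],None,fx=3,fy=3,interpolation=cv2.INTER_CUBIC),cv2.COLOR_RGB2BGR))
E
```

```text
handle [0.406 0.137 0.14 ] [0.41  0.006 0.14 ]
wall [0.449 0.196 0.16 ] [ 0.458 -0.036  0.16 ] far [0.598 0.206 0.138] [ 0.608 -0.035  0.138]
bar top [0.628 0.318 0.17 ] foot [0.629 0.307 0.   ]
basket [[0.517 0.463 0.11 ]
 [0.497 0.298 0.11 ]
 [0.312 0.319 0.11 ]
 [0.331 0.487 0.11 ]] [0.414 0.392 0.11 ]
cradle [[ 0.736 -0.156  0.01 ]
 [ 0.746 -0.231  0.01 ]
 [ 0.604 -0.251  0.01 ]
 [ 0.59  -0.179  0.01 ]] [ 0.669 -0.204  0.01 ]
cradle top 0.95 [ 0.676 -0.188  0.   ]
cradle side 0.79 [ 0.678 -0.205 -0.   ]
mug top 0.66 [ 0.276 -0.257  0.   ]
mug side 0.68 [ 0.272 -0.26   0.   ]
coil top 0.62 [ 0.668 -0.457  0.   ]
coil side 0.57 [ 0.673 -0.462  0.   ]
basket top 0.84 [0.42  0.389 0.   ]
basket side 0.55 [0.415 0.387 0.   ]
bar top 0.57 [0.63  0.324 0.   ]
bar_mid top 0.68 [0.626 0.329 0.085]
bar_mid side 0.65 [0.642 0.33  0.085]
tray_handle top 0.57 [0.403 0.091 0.14 ]
tray_handle side 0.96 [0.41  0.093 0.14 ]
tray_floor top 0.97 [0.541 0.09  0.11 ]
[268.4, 89.3, 10.5, 31.7] [0.629 0.309 0.17 ]
mug lip [ 0.267 -0.266  0.09 ]
```

View pics/crop4.png

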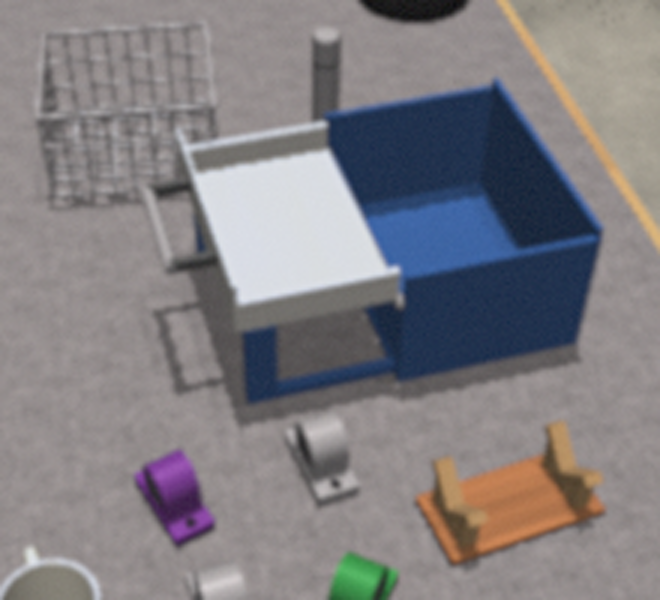

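```bash
cat >> h.py <<'E'
def go(x,y,z,yaw=None):
    s=read_state();R=np.array(s["tcp_rot"]);d=R.T@(np.array([x,y,z])-s["position"])*100
    a=np.degrees(np.arctan2(R[1,1],R[0,1]));out=""
    if yaw is not None: out=f" roll {np.radians(((a-yaw)+90)%180-90):.3f}"
    print("cm tx,ty,tz",d.round(2),out,"| pos",s["position"],"yaw %.1f open %.2f gf %.1f F"%(a,s["opening"],s["grasp_force"]),s["force"],"t %.1f"%s["time_s"])
E
python3 -m jog '[{"roll":0.146},{"roll":0.146},{"roll":0.146},{"roll":0.146},{"roll":0.146},{"roll":0.146},{"roll":0.146},{"roll":0.149}]'; python3 - <<'E'
from h import *
go(.521,-.119,.16,9.1)
cam("side")
g=lambda u,v,z:at("side",(80+v/3,165+u/3),z)
print("handle",g(147,187,.14),g(172,265,.14),"bar top",g(326,36,.17),"cradle",g(418,500,.01),g(455,560,.01),g(605,508,.01))
print("basket rim",g(42,34,.11),g(210,27,.11),g(213,105,.11),g(38,117,.11))
E
```

```text
cm tx,ty,tz [-53.44 -61.63   8.16]  roll 1.171 | pos [0.149 0.607 0.242] yaw 76.2 open 1.00 gf 0.0 F [-0.126 -0.709  0.189] t 3.2
handle [0.412 0.144 0.14 ] [0.418 0.028 0.14 ] bar top [0.632 0.316 0.17 ] cradle [ 0.595 -0.182  0.01 ] [ 0.608 -0.249  0.01 ] [ 0.752 -0.227  0.01 ]
basket rim [0.333 0.492 0.11 ] [0.527 0.46  0.11 ] [0.503 0.305 0.11 ] [0.316 0.327 0.11 ]$[0]: bad value
```

```bash
python3 -m jog '[{"tx":0,"ty":0,"tz":0,"roll":0.146,"jaw":1},{"tx":0,"ty":0,"tz":0,"roll":0.146,"jaw":1}]'; python3 -c "
from h import *
go(.521,-.119,.16,9.1)"
```

```text
time_s: 3.45
position: [0.149, 0.607, 0.2416]
tcp_rot: [[-0.858, 0.513, 0.0], [0.513, 0.858, 0.0], [0.0, 0.0, -1.0]]
force: [0.5, 0.4, 0.8]
opening: 1.001
grasp_force: 0.0
cm tx,ty,tz [-69.18 -43.23   8.15]  roll 0.873 | pos [0.149 0.607 0.242] yaw 59.1 open 1.00 gf 0.0 F [0.517 0.402 0.756] t 3.5
```

```bash
python3 -m jog '[{"tx":0,"ty":0,"tz":0,"roll":0.1455,"jaw":1},{"tx":0,"ty":0,"tz":0,"roll":0.1455,"jaw":1},{"tx":0,"ty":0,"tz":0,"roll":0.1455,"jaw":1},{"tx":0,"ty":0,"tz":0,"roll":0.1455,"jaw":1},{"tx":0,"ty":0,"tz":0,"roll":0.1455,"jaw":1},{"tx":0,"ty":0,"tz":0,"roll":0.1455,"jaw":1}]' >/dev/null
python3 -m jog '[{"tx":-4.6,"ty":1.5,"tz":0,"roll":0,"jaw":1},{"tx":-4.6,"ty":1.5,"tz":0,"roll":0,"jaw":1},{"tx":-4.6,"ty":1.5,"tz":0,"roll":0,"jaw":1},{"tx":-4.6,"ty":1.5,"tz":0,"roll":0,"jaw":1},{"tx":-4.6,"ty":1.5,"tz":0,"roll":0,"jaw":1},{"tx":-4.6,"ty":1.5,"tz":0,"roll":0,"jaw":1},{"tx":-4.6,"ty":1.5,"tz":0,"roll":0,"jaw":1},{"tx":-4.6,"ty":1.5,"tz":0,"roll":0,"jaw":1}]' >/dev/null
python3 -m jog '[{"tx":-4.6,"ty":1.5,"tz":0,"roll":0,"jaw":1},{"tx":-4.6,"ty":1.5,"tz":0,"roll":0,"jaw":1},{"tx":-4.6,"ty":1.5,"tz":0,"roll":0,"jaw":1},{"tx":-4.6,"ty":1.5,"tz":0,"roll":0,"jaw":1},{"tx":-4.6,"ty":1.5,"tz":0,"roll":0,"jaw":1},{"tx":-4.6,"ty":1.5,"tz":0,"roll":0,"jaw":1},{"tx":-3.0,"ty":1.0,"tz":0,"roll":0,"jaw":1},{"tx":0,"ty":0,"tz":0,"roll":0,"jaw":1}]'
python3 -c "
from h import *
go(.521,-.119,.045,9.1)"
```

```text
time_s: 5.65
position: [0.48, -0.0259, 0.242]
tcp_rot: [[-0.159, 0.987, 0.004], [0.987, 0.159, -0.002], [-0.003, 0.004, -1.0]]
force: [-0.8, -0.3, -0.5]
opening: 0.999
grasp_force: 0.0
cm tx,ty,tz [-9.8   2.49 19.74]  roll 0.001 | pos [ 0.48  -0.026  0.242] yaw 9.2 open 1.00 gf 0.0 F [-0.813 -0.276 -0.505] t 5.7
```

```bash
python3 -m jog '[{"tx":-3.3,"ty":0.8,"tz":0,"roll":0,"jaw":1},{"tx":-3.3,"ty":0.8,"tz":0,"roll":0,"jaw":1},{"tx":-3.2,"ty":0.9,"tz":0,"roll":0,"jaw":1},{"tx":0,"ty":0,"tz":3.5,"roll":0,"jaw":1},{"tx":0,"ty":0,"tz":3.5,"roll":0,"jaw":1},{"tx":0,"ty":0,"tz":0,"roll":0,"jaw":1}]'
python3 - <<'E'
from h import *
go(.521,-.119,.045,9.1)
cam("side")
cv2.imwrite("pics/s1.png",cv2.cvtColor(cv2.resize(C["side"]["img"][100:350,165:385],None,fx=2.4,fy=2.4,interpolation=cv2.INTER_CUBIC),cv2.COLOR_RGB2BGR))
E
```

```text
time_s: 6.25
position: [0.514, -0.1124, 0.1679]
tcp_rot: [[-0.164, 0.986, -0.01], [0.986, 0.164, 0.005], [0.006, -0.009, -1.0]]
force: [-0.2, 0.5, 0.2]
opening: 0.999
grasp_force: 0.0
cm tx,ty,tz [-0.84  0.69 12.28]  roll 0.006 | pos [ 0.514 -0.112  0.168] yaw 9.5 open 1.00 gf 0.0 F [-0.25   0.537  0.159] t 6.2
```

View pics/s1.png

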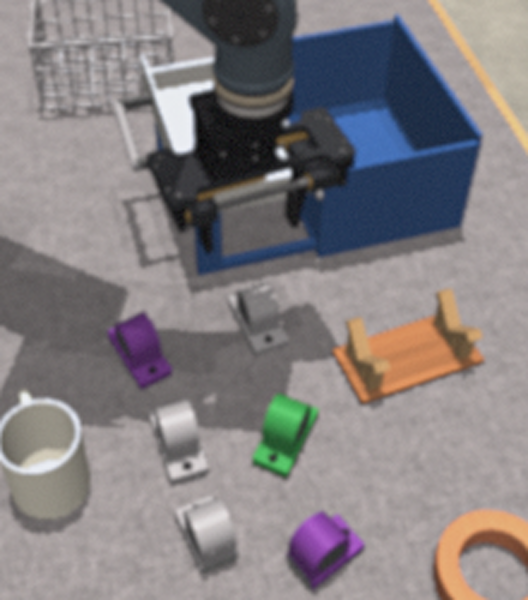

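The blocks stand unmoved: A at (258,305), B at (180,440), and R at (205,530) with one foot. The gripper, still settling, is above A.

```bash
python3 -m jog '[{"tx":0,"ty":0,"tz":0,"roll":0,"jaw":1},{"tx":0,"ty":0,"tz":0,"roll":0,"jaw":1}]'
python3 -c "
from h import *
go(.521,-.119,.045,9.1)"
```

```text
time_s: 6.5
position: [0.5186, -0.1143, 0.1734]
tcp_rot: [[-0.165, 0.986, 0.003], [0.986, 0.165, -0.001], [-0.002, 0.003, -1.0]]
force: [0.7, 0.7, 0.6]
opening: 0.999
grasp_force: 0.0
cm tx,ty,tz [-0.48  0.12 12.84]  roll 0.007 | pos [ 0.519 -0.114  0.173] yaw 9.5 open 1.00 gf 0.0 F [0.675 0.732 0.609] t 6.5
```

```bash
python3 -m jog '[{"tx":-0.5,"ty":0.1,"tz":3.3,"roll":0,"jaw":1},{"tx":0,"ty":0,"tz":3.3,"roll":0,"jaw":1},{"tx":0,"ty":0,"tz":3.3,"roll":0,"jaw":1},{"tx":0,"ty":0,"tz":2,"roll":0,"jaw":1},{"tx":0,"ty":0,"tz":0.9,"roll":0,"jaw":1},{"tx":0,"ty":0,"tz":0,"roll":0,"jaw":1},{"tx":0,"ty":0,"tz":0,"roll":0,"jaw":1}]'
python3 -c "
from h import *
go(.521,-.119,.045,9.1)"
```

```text
time_s: 7.2
position: [0.5204, -0.1194, 0.0448]
tcp_rot: [[-0.165, 0.986, 0.002], [0.986, 0.165, -0.001], [-0.002, 0.002, -1.0]]
force: [0.3, 0.8, 0.1]
opening: 1.001
grasp_force: 0.0
cm tx,ty,tz [ 0.03  0.07 -0.02]  roll 0.006 | pos [ 0.52  -0.119  0.045] yaw 9.5 open 1.00 gf 0.0 F [0.333 0.818 0.13 ] t 7.2
```

```bash
python3 -m jog '[{"tx":0,"ty":0,"tz":0,"roll":0,"jaw":0},{"tx":0,"ty":0,"tz":0,"roll":0,"jaw":0},{"tx":0,"ty":0,"tz":0,"roll":0,"jaw":0},{"tx":0,"ty":0,"tz":0,"roll":0,"jaw":0},{"tx":0,"ty":0,"tz":0,"roll":0,"jaw":0},{"tx":0,"ty":0,"tz":0,"roll":0,"jaw":0},{"tx":0,"ty":0,"tz":0,"roll":0,"jaw":0},{"tx":0,"ty":0,"tz":0,"roll":0,"jaw":0}]'
python3 -m jog '[{"tx":0,"ty":0,"tz":-2,"roll":0,"jaw":0},{"tx":0,"ty":0,"tz":-4,"roll":0,"jaw":0},{"tx":0,"ty":0,"tz":-4,"roll":0,"jaw":0},{"tx":0,"ty":0,"tz":-4,"roll":0,"jaw":0},{"tx":0,"ty":0,"tz":-4,"roll":0,"jaw":0},{"tx":0,"ty":0,"tz":-2,"roll":0.127,"jaw":0},{"tx":0,"ty":0,"tz":0,"roll":0,"jaw":0}]'
python3 -c "
from h import *
go(.533,.03,.245,2.2)"
```

```text
time_s: 8.0
position: [0.5197, -0.1192, 0.0436]
tcp_rot: [[-0.164, 0.986, 0.001], [0.986, 0.164, -0.0], [-0.0, 0.001, -1.0]]
force: [0.8, 0.9, 0.5]
opening: 0.389
grasp_force: 30.0
time_s: 8.7
position: [0.5207, -0.1196, 0.2463]
tcp_rot: [[-0.038, 0.999, 0.006], [0.999, 0.038, -0.003], [-0.003, 0.006, -1.0]]
force: [1.8, -0.1, -2.8]
opening: 0.387
grasp_force: 30.0
cm tx,ty,tz [14.91  1.8   0.09]  roll -0.000 | pos [ 0.521 -0.12   0.246] yaw 2.2 open 0.39 gf 30.0 F [ 1.822 -0.075 -2.778] t 8.7
```

```bash
python3 -m jog '[{"tx":3,"ty":0.4,"tz":0,"roll":0,"jaw":0},{"tx":4,"ty":0.5,"tz":0,"roll":0,"jaw":0},{"tx":4,"ty":0.5,"tz":0,"roll":0,"jaw":0},{"tx":3,"ty":0.4,"tz":0,"roll":0,"jaw":0},{"tx":0.9,"ty":0,"tz":0,"roll":0,"jaw":0},{"tx":0,"ty":0,"tz":3,"roll":0,"jaw":0},{"tx":0,"ty":0,"tz":3,"roll":0,"jaw":0},{"tx":0,"ty":0,"tz":0,"roll":0,"jaw":0}]'
python3 -m jog '[{"tx":0,"ty":0,"tz":1.5,"roll":0,"jaw":0},{"tx":0,"ty":0,"tz":1,"roll":0,"jaw":0},{"tx":0,"ty":0,"tz":0,"roll":0,"jaw":0},{"tx":0,"ty":0,"tz":0,"roll":0,"jaw":0}]'
python3 -c "
from h import *
go(.533,.03,.156,2.2)"
```

```text
time_s: 9.5
position: [0.5271, 0.0306, 0.1786]
tcp_rot: [[-0.04, 0.999, -0.013], [0.999, 0.04, 0.001], [0.002, -0.013, -1.0]]
force: [-1.3, 0.1, -1.9]
opening: 0.386
grasp_force: 30.0
time_s: 9.9
position: [0.5317, 0.0302, 0.1588]
tcp_rot: [[-0.038, 0.999, -0.0], [0.999, 0.038, -0.0], [-0.0, -0.0, -1.0]]
force: [-0.3, -0.7, -2.5]
opening: 0.391
grasp_force: 30.0
cm tx,ty,tz [-0.02  0.13  0.28]  roll -0.000 | pos [0.532 0.03  0.159] yaw 2.2 open 0.39 gf 30.0 F [-0.319 -0.707 -2.453] t 9.9
```

Lower until contact, release, and rise.

```bash
python3 -m jog '[{"tx":0,"ty":0,"tz":0.3,"roll":0,"jaw":0},{"tx":0,"ty":0,"tz":0,"roll":0,"jaw":0},{"tx":0,"ty":0,"tz":0,"roll":0,"jaw":0.65},{"tx":0,"ty":0,"tz":0,"roll":0,"jaw":0.65},{"tx":0,"ty":0,"tz":0,"roll":0,"jaw":0.65},{"tx":0,"ty":0,"tz":-2,"roll":0,"jaw":0.65},{"tx":0,"ty":0,"tz":-4,"roll":0,"jaw":0.65},{"tx":0,"ty":0,"tz":-4,"roll":0,"jaw":0.8}]'
python3 - <<'E'
from h import *
go(.405,-.253,.2,7.1)
cam("top")
I=C["top"]["img"]
cv2.imwrite("pics/t1.png",cv2.cvtColor(cv2.resize(I[130:250,170:370],None,fx=4,fy=4,interpolation=cv2.INTER_CUBIC),cv2.COLOR_RGB2BGR))
E
```

```text
time_s: 10.7
position: [0.5311, 0.0306, 0.2563]
tcp_rot: [[-0.038, 0.999, -0.002], [0.999, 0.038, 0.0], [0.0, -0.002, -1.0]]
force: [0.5, -0.4, -0.1]
opening: 0.682
grasp_force: 0.0
cm tx,ty,tz [-27.86 -13.67   5.65]  roll -0.086 | pos [0.531 0.031 0.256] yaw 2.2 open 0.68 gf 0.0 F [ 0.49  -0.356 -0.066] t 10.7
```

View pics/t1.png

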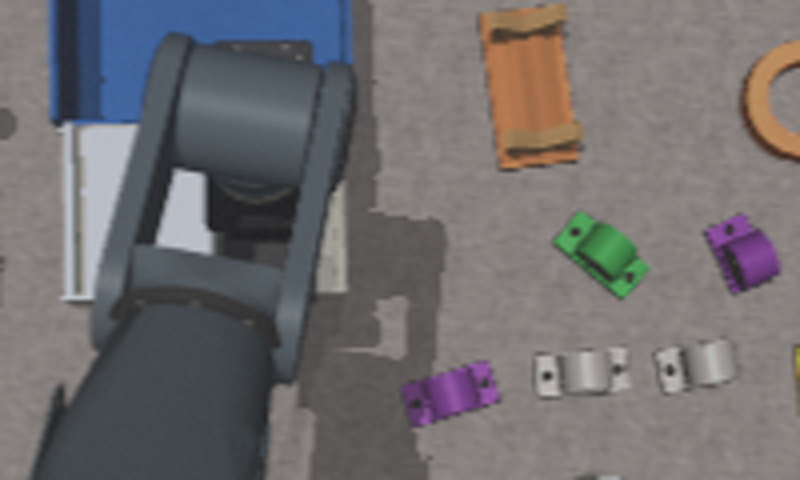

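The picture shows B at (580,372) and R at (697,365), both unmoved.

```bash
python3 -m jog '[{"tx":0,"ty":0,"tz":0,"roll":-0.086,"jaw":1},{"tx":-3.8,"ty":-2.3,"tz":0,"roll":0,"jaw":1},{"tx":-3.8,"ty":-2.3,"tz":0,"roll":0,"jaw":1},{"tx":-3.8,"ty":-2.3,"tz":0,"roll":0,"jaw":1},{"tx":-3.8,"ty":-2.3,"tz":0,"roll":0,"jaw":1},{"tx":-3.8,"ty":-2.3,"tz":0,"roll":0,"jaw":1},{"tx":-3.8,"ty":-2.3,"tz":0,"roll":0,"jaw":1},{"tx":-3.8,"ty":-2.2,"tz":0,"roll":0,"jaw":1}]'
python3 -m jog '[{"tx":0,"ty":0,"tz":3,"roll":0,"jaw":1},{"tx":0,"ty":0,"tz":3,"roll":0,"jaw":1},{"tx":0,"ty":0,"tz":3,"roll":0,"jaw":1},{"tx":0,"ty":0,"tz":0,"roll":0,"jaw":1},{"tx":0,"ty":0,"tz":0,"roll":0,"jaw":1}]'
python3 -c "
from h import *
go(.405,-.253,.047,7.1)"
```

```text
time_s: 11.55
position: [0.4049, -0.2548, 0.2559]
tcp_rot: [[-0.124, 0.992, 0.001], [0.992, 0.124, -0.001], [-0.001, 0.001, -1.0]]
force: [-0.1, -0.7, 0.2]
opening: 0.999
grasp_force: 0.0
time_s: 12.05
position: [0.4058, -0.2533, 0.1657]
tcp_rot: [[-0.124, 0.992, -0.0], [0.992, 0.124, 0.0], [0.0, -0.0, -1.0]]
force: [-0.8, -0.1, -0.3]
opening: 1.003
grasp_force: 0.0
cm tx,ty,tz [ 0.04 -0.08 11.87]  roll 0.000 | pos [ 0.406 -0.253  0.166] yaw 7.1 open 1.00 gf 0.0 F [-0.82  -0.103 -0.324] t 12.1
```

```bash
python3 -m jog '[{"tx":0,"ty":0,"tz":3.3,"roll":0,"jaw":1},{"tx":0,"ty":0,"tz":3.3,"roll":0,"jaw":1},{"tx":0,"ty":0,"tz":3,"roll":0,"jaw":1},{"tx":0,"ty":0,"tz":1.5,"roll":0,"jaw":1},{"tx":0,"ty":0,"tz":0.8,"roll":0,"jaw":1},{"tx":0,"ty":0,"tz":0,"roll":0,"jaw":1},{"tx":0,"ty":0,"tz":0,"roll":0,"jaw":0},{"tx":0,"ty":0,"tz":0,"roll":0,"jaw":0}]'
python3 -m jog '[{"tx":0,"ty":0,"tz":0,"roll":0,"jaw":0},{"tx":0,"ty":0,"tz":0,"roll":0,"jaw":0},{"tx":0,"ty":0,"tz":0,"roll":0,"jaw":0},{"tx":0,"ty":0,"tz":0,"roll":0,"jaw":0},{"tx":0,"ty":0,"tz":0,"roll":0,"jaw":0}]'
python3 -m jog '[{"tx":0,"ty":0,"tz":-2,"roll":0,"jaw":0},{"tx":0,"ty":0,"tz":-4,"roll":0,"jaw":0},{"tx":0,"ty":0,"tz":-4,"roll":0,"jaw":0},{"tx":0,"ty":0,"tz":-4,"roll":0,"jaw":0},{"tx":0,"ty":0,"tz":-4,"roll":0,"jaw":0},{"tx":0,"ty":0,"tz":-3,"roll":0.086,"jaw":0},{"tx":0,"ty":0,"tz":0,"roll":0,"jaw":0}]'
python3 -c "
from h import *
go(.533,.137,.26,2.2)"
```

```text
time_s: 12.85
position: [0.4065, -0.2539, 0.0478]
tcp_rot: [[-0.124, 0.992, 0.002], [0.992, 0.124, -0.002], [-0.002, 0.002, -1.0]]
force: [0.1, 0.7, 1.0]
opening: 0.899
grasp_force: 0.0
time_s: 13.35
position: [0.4057, -0.2533, 0.0466]
tcp_rot: [[-0.124, 0.992, -0.0], [0.992, 0.124, 0.0], [0.0, -0.0, -1.0]]
force: [0.7, -0.8, -0.4]
opening: 0.447
grasp_force: 0.0
time_s: 14.05
position: [0.4074, -0.2547, 0.2601]
tcp_rot: [[-0.038, 0.999, 0.006], [0.999, 0.038, -0.006], [-0.006, 0.006, -1.0]]
force: [1.0, -1.1, -3.2]
opening: 0.386
grasp_force: 30.0
cm tx,ty,tz [38.67 14.02 -0.16]  roll -0.001 | pos [ 0.407 -0.255  0.26 ] yaw 2.2 open 0.39 gf 30.0 F [ 0.973 -1.067 -3.226] t 14.1
```

```bash
python3 -m jog '[{"tx":3,"ty":1,"tz":0,"roll":0,"jaw":0},{"tx":4.2,"ty":1.5,"tz":0,"roll":0,"jaw":0},{"tx":4.2,"ty":1.5,"tz":0,"roll":0,"jaw":0},{"tx":4.2,"ty":1.5,"tz":0,"roll":0,"jaw":0},{"tx":4.2,"ty":1.5,"tz":0,"roll":0,"jaw":0},{"tx":4.2,"ty":1.5,"tz":0,"roll":0,"jaw":0},{"tx":4.2,"ty":1.5,"tz":0,"roll":0,"jaw":0},{"tx":4.2,"ty":1.5,"tz":0,"roll":0,"jaw":0}]' >/dev/null
python3 -m jog '[{"tx":3.2,"ty":1.3,"tz":0,"roll":0,"jaw":0},{"tx":3,"ty":1.2,"tz":0,"roll":0,"jaw":0},{"tx":0,"ty":0,"tz":0,"roll":0,"jaw":0},{"tx":0,"ty":0,"tz":3,"roll":0,"jaw":0},{"tx":0,"ty":0,"tz":3,"roll":0,"jaw":0},{"tx":0,"ty":0,"tz":0,"roll":0,"jaw":0},{"tx":0,"ty":0,"tz":0,"roll":0,"jaw":0}]'
python3 -c "
from h import *
go(.533,.137,.160,2.2)"
```

```text
time_s: 15.55
position: [0.5298, 0.1372, 0.1953]
tcp_rot: [[-0.038, 0.999, -0.004], [0.999, 0.038, -0.0], [-0.0, -0.004, -1.0]]
force: [0.5, -0.2, -3.0]
opening: 0.392
grasp_force: 30.0
cm tx,ty,tz [-0.03  0.33  3.52]  roll -0.000 | pos [0.53  0.137 0.195] yaw 2.2 open 0.39 gf 30.0 F [ 0.523 -0.201 -2.956] t 15.6
```

```bash
python3 -m jog '[{"tx":0,"ty":0.2,"tz":2,"roll":0,"jaw":0},{"tx":0,"ty":0,"tz":1.4,"roll":0,"jaw":0},{"tx":0,"ty":0,"tz":0.3,"roll":0,"jaw":0},{"tx":0,"ty":0,"tz":0,"roll":0,"jaw":0},{"tx":0,"ty":0,"tz":0,"roll":0,"jaw":0.65},{"tx":0,"ty":0,"tz":0,"roll":0,"jaw":0.65},{"tx":0,"ty":0,"tz":0,"roll":0,"jaw":0.65},{"tx":0,"ty":0,"tz":-2,"roll":0,"jaw":0.65}]'
python3 -m jog '[{"tx":0,"ty":0,"tz":-4,"roll":0,"jaw":0.65},{"tx":0,"ty":0,"tz":-4,"roll":0,"jaw":1},{"tx":0,"ty":0,"tz":0,"roll":-0.139,"jaw":1}]'
python3 - <<'E'
from h import *
cam("top")
I=C["top"]["img"]
cv2.imwrite("pics/t2.png",cv2.cvtColor(cv2.resize(I[200:245,285:385],None,fx=8,fy=8,interpolation=cv2.INTER_CUBIC),cv2.COLOR_RGB2BGR))
go(.42,-.36,.25,10.2)
E
```

```text
time_s: 16.35
position: [0.5314, 0.1376, 0.178]
tcp_rot: [[-0.038, 0.999, -0.005], [0.999, 0.038, -0.0], [-0.0, -0.005, -1.0]]
force: [0.6, -0.5, -0.2]
opening: 0.622
grasp_force: 0.0
time_s: 16.65
position: [0.5368, 0.1381, 0.2654]
tcp_rot: [[-0.18, 0.984, 0.013], [0.984, 0.18, 0.001], [-0.001, 0.013, -1.0]]
force: [0.1, -0.4, -0.2]
opening: 0.751
grasp_force: 0.0
cm tx,ty,tz [-46.8  -20.54   1.19]  roll 0.008 | pos [0.535 0.138 0.263] yaw 10.7 open 0.80 gf 0.0 F [-0.885  0.609  0.08 ] t 16.7
```

View pics/t2.png

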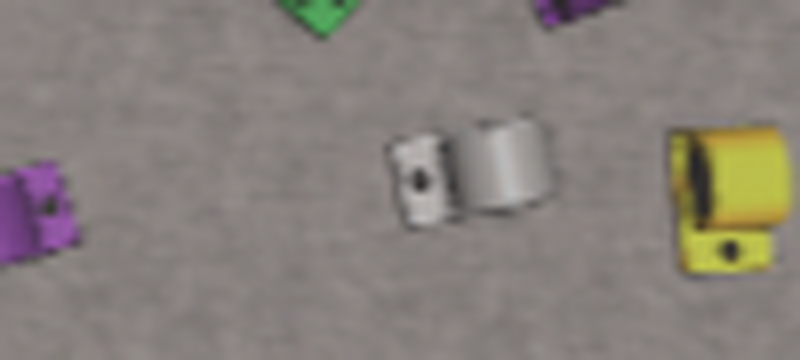

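R is unmoved: hole at (421,180), housing at (500,165), one foot, grey. It is the reject.

```bash
python3 -m jog '[{"tx":-4.2,"ty":-1.9,"tz":0,"roll":0,"jaw":1},{"tx":-4.4,"ty":-1.9,"tz":0,"roll":0,"jaw":1},{"tx":-4.4,"ty":-1.9,"tz":0,"roll":0,"jaw":1},{"tx":-4.4,"ty":-1.9,"tz":0,"roll":0,"jaw":1},{"tx":-4.4,"ty":-1.9,"tz":0,"roll":0,"jaw":1},{"tx":-4.4,"ty":-1.9,"tz":0,"roll":0,"jaw":1},{"tx":-4.4,"ty":-1.9,"tz":0,"roll":0,"jaw":1},{"tx":-4.4,"ty":-1.9,"tz":0,"roll":0,"jaw":1}]' >/dev/null
python3 -m jog '[{"tx":-4.4,"ty":-1.9,"tz":0,"roll":0,"jaw":1},{"tx":-4.4,"ty":-1.9,"tz":0,"roll":0,"jaw":1},{"tx":-3.4,"ty":-1.5,"tz":0,"roll":0,"jaw":1},{"tx":0,"ty":0,"tz":0,"roll":0,"jaw":1},{"tx":0,"ty":0,"tz":3,"roll":0,"jaw":1},{"tx":0,"ty":0,"tz":3,"roll":0,"jaw":1},{"tx":0,"ty":0,"tz":3,"roll":0,"jaw":1},{"tx":0,"ty":0,"tz":0,"roll":0,"jaw":1}]' >/dev/null
python3 -m jog '[{"tx":0,"ty":0,"tz":0,"roll":0,"jaw":1}]' 
python3 -c "
from h import *
go(.415,-.365,.046,9.5)"
```

```text
time_s: 18.4
position: [0.4142, -0.3619, 0.1692]
tcp_rot: [[-0.176, 0.984, -0.001], [0.984, 0.176, 0.002], [0.002, -0.001, -1.0]]
force: [-0.5, -0.4, -0.2]
opening: 1.005
grasp_force: 0.0
cm tx,ty,tz [-0.35  0.03 12.32]  roll 0.011 | pos [ 0.414 -0.362  0.169] yaw 10.1 open 1.00 gf 0.0 F [-0.546 -0.423 -0.238] t 18.4
```

```bash
python3 -m jog '[{"tx":-0.3,"ty":0,"tz":3.3,"roll":0.011,"jaw":1},{"tx":0,"ty":0,"tz":3.3,"roll":0,"jaw":1},{"tx":0,"ty":0,"tz":3,"roll":0,"jaw":1},{"tx":0,"ty":0,"tz":1.8,"roll":0,"jaw":1},{"tx":0,"ty":0,"tz":0.9,"roll":0,"jaw":1},{"tx":0,"ty":0,"tz":0,"roll":0,"jaw":1},{"tx":0,"ty":0,"tz":0,"roll":0,"jaw":0},{"tx":0,"ty":0,"tz":0,"roll":0,"jaw":0}]'
python3 -m jog '[{"tx":0,"ty":0,"tz":0,"roll":0,"jaw":0},{"tx":0,"ty":0,"tz":0,"roll":0,"jaw":0},{"tx":0,"ty":0,"tz":0,"roll":0,"jaw":0},{"tx":0,"ty":0,"tz":0,"roll":0,"jaw":0},{"tx":0,"ty":0,"tz":0,"roll":0,"jaw":0},{"tx":0,"ty":0,"tz":0,"roll":0,"jaw":0}]'
python3 -m jog '[{"tx":0,"ty":0,"tz":-2,"roll":0,"jaw":0},{"tx":0,"ty":0,"tz":-4,"roll":0,"jaw":0},{"tx":0,"ty":0,"tz":-4,"roll":0,"jaw":0},{"tx":0,"ty":0,"tz":-4,"roll":0,"jaw":0},{"tx":0,"ty":0,"tz":-4,"roll":0,"jaw":0},{"tx":0,"ty":0,"tz":-4,"roll":0,"jaw":0},{"tx":0,"ty":0,"tz":0,"roll":0,"jaw":0}]'
python3 -c "
from h import *
go(.417,.392,.27,9)"
```

```text
time_s: 19.2
position: [0.4156, -0.3667, 0.0481]
tcp_rot: [[-0.165, 0.986, 0.002], [0.986, 0.165, -0.002], [-0.003, 0.001, -1.0]]
force: [-0.3, 0.0, 0.5]
opening: 0.891
grasp_force: 0.0
time_s: 19.8
position: [0.415, -0.366, 0.0466]
tcp_rot: [[-0.165, 0.986, 0.0], [0.986, 0.165, -0.0], [-0.0, 0.0, -1.0]]
force: [0.4, -0.4, 0.5]
opening: 0.384
grasp_force: 29.9
time_s: 20.5
position: [0.4168, -0.3683, 0.2719]
tcp_rot: [[-0.165, 0.986, 0.007], [0.986, 0.165, -0.01], [-0.011, 0.005, -1.0]]
force: [0.2, -1.6, -2.3]
opening: 0.388
grasp_force: 29.9
cm tx,ty,tz [74.97 12.6  -0.53]  roll 0.009 | pos [ 0.417 -0.368  0.272] yaw 9.5 open 0.39 gf 29.9 F [ 0.241 -1.596 -2.285] t 20.5
```

```bash
python3 -m jog '[{"tx":3,"ty":0.5,"tz":0,"roll":0,"jaw":0},{"tx":4.5,"ty":0.76,"tz":0,"roll":0,"jaw":0},{"tx":4.5,"ty":0.76,"tz":0,"roll":0,"jaw":0},{"tx":4.5,"ty":0.76,"tz":0,"roll":0,"jaw":0},{"tx":4.5,"ty":0.76,"tz":0,"roll":0,"jaw":0},{"tx":4.5,"ty":0.76,"tz":0,"roll":0,"jaw":0},{"tx":4.5,"ty":0.76,"tz":0,"roll":0,"jaw":0},{"tx":4.5,"ty":0.76,"tz":0,"roll":0,"jaw":0}]' >/dev/null
python3 -m jog '[{"tx":4.5,"ty":0.76,"tz":0,"roll":0,"jaw":0},{"tx":4.5,"ty":0.76,"tz":0,"roll":0,"jaw":0},{"tx":4.5,"ty":0.76,"tz":0,"roll":0,"jaw":0},{"tx":4.5,"ty":0.76,"tz":0,"roll":0,"jaw":0},{"tx":4.5,"ty":0.76,"tz":0,"roll":0,"jaw":0},{"tx":4.5,"ty":0.76,"tz":0,"roll":0,"jaw":0},{"tx":4.5,"ty":0.76,"tz":0,"roll":0,"jaw":0},{"tx":0,"ty":0,"tz":0,"roll":0,"jaw":0}]' 
python3 -c "
from h import *
go(.417,.392,.27,-7.2)"
```

```text
time_s: 22.1
position: [0.4146, 0.3082, 0.2649]
tcp_rot: [[-0.171, 0.985, -0.001], [0.985, 0.171, 0.002], [0.002, -0.001, -1.0]]
force: [0.7, -0.4, -2.4]
opening: 0.386
grasp_force: 29.9
cm tx,ty,tz [ 8.22  1.67 -0.49]  roll 0.297 | pos [0.415 0.308 0.265] yaw 9.8 open 0.39 gf 29.9 F [ 0.739 -0.374 -2.372] t 22.1
```

```bash
python3 -m jog '[{"tx":3,"ty":0.6,"tz":0,"roll":0,"jaw":0},{"tx":3.2,"ty":0.6,"tz":0,"roll":0,"jaw":0},{"tx":2,"ty":0.4,"tz":0,"roll":0,"jaw":0},{"tx":0,"ty":0,"tz":0,"roll":0.147,"jaw":0},{"tx":0,"ty":0,"tz":0,"roll":0.147,"jaw":0},{"tx":0,"ty":0,"tz":3,"roll":0,"jaw":0},{"tx":0,"ty":0,"tz":3,"roll":0,"jaw":0},{"tx":0,"ty":0,"tz":0,"roll":0,"jaw":0}]'
python3 -m jog '[{"tx":0,"ty":0,"tz":4,"roll":0,"jaw":0},{"tx":0,"ty":0,"tz":4,"roll":0,"jaw":0},{"tx":0,"ty":0,"tz":3,"roll":0,"jaw":0},{"tx":0,"ty":0,"tz":0,"roll":0,"jaw":0},{"tx":0,"ty":0,"tz":0,"roll":0,"jaw":0}]'
python3 -c "
from h import *
go(.417,.392,.074,-7.2)"
```

```text
time_s: 22.9
position: [0.414, 0.3839, 0.2011]
tcp_rot: [[0.128, 0.992, -0.012], [0.992, -0.128, -0.008], [-0.009, -0.011, -1.0]]
force: [-0.6, -0.6, -3.1]
opening: 0.389
grasp_force: 29.9
time_s: 23.4
position: [0.4182, 0.3869, 0.0969]
tcp_rot: [[0.128, 0.992, -0.0], [0.992, -0.128, -0.0], [-0.0, -0.0, -1.0]]
force: [1.2, 0.4, -2.6]
opening: 0.388
grasp_force: 29.9
cm tx,ty,tz [ 0.49 -0.18  2.29]  roll -0.003 | pos [0.418 0.387 0.097] yaw -7.3 open 0.39 gf 29.9 F [ 1.179  0.358 -2.613] t 23.4
```

Lower to 0.074, release, rise and then move aside toward the bar.

```bash
python3 -m jog '[{"tx":0.5,"ty":0,"tz":1.6,"roll":0,"jaw":0},{"tx":0,"ty":0,"tz":0.7,"roll":0,"jaw":0},{"tx":0,"ty":0,"tz":0,"roll":0,"jaw":0},{"tx":0,"ty":0,"tz":0,"roll":0,"jaw":0.65},{"tx":0,"ty":0,"tz":0,"roll":0,"jaw":0.65},{"tx":0,"ty":0,"tz":0,"roll":0,"jaw":0.65},{"tx":0,"ty":0,"tz":-2,"roll":0,"jaw":0.65},{"tx":0,"ty":0,"tz":-4,"roll":0,"jaw":0.65}]'
python3 -m jog '[{"tx":0,"ty":0,"tz":-4,"roll":0,"jaw":0.65},{"tx":0,"ty":0,"tz":-4,"roll":0,"jaw":0.65},{"tx":0,"ty":0,"tz":-4,"roll":0,"jaw":0.65},{"tx":0,"ty":0,"tz":-3,"roll":0,"jaw":0.65},{"tx":0,"ty":0,"tz":0,"roll":0,"jaw":0.65}]'
python3 - <<'E'
from h import *
go(.4115,.082,.24,2.2)
cam("top");cam("side")
a=cv2.resize(C["top"]["img"][120:255,90:270],(800,600),interpolation=cv2.INTER_CUBIC)
b=cv2.resize(C["side"]["img"][75:195,155:315],(800,600),interpolation=cv2.INTER_CUBIC)
cv2.imwrite("pics/t3.png",cv2.cvtColor(cv2.resize(np.hstack([a,b]),(800,300),interpolation=cv2.INTER_AREA),cv2.COLOR_RGB2BGR))
for t in("good0","reject0"):
  for n in("top","side"): print(t,n,[(np.round(l["point"]).tolist(),round(l["p"],2)) for l in landmark_of(n,t) if l["p"]>.3])
E
```

```text
time_s: 24.2
position: [0.4168, 0.3908, 0.132]
tcp_rot: [[0.128, 0.992, -0.005], [0.992, -0.128, -0.003], [-0.004, -0.005, -1.0]]
force: [0.2, 0.8, 0.9]
opening: 0.637
grasp_force: 0.0
time_s: 24.7
position: [0.4209, 0.3936, 0.2894]
tcp_rot: [[0.127, 0.992, 0.01], [0.992, -0.128, 0.007], [0.008, 0.009, -1.0]]
force: [0.2, 0.3, 0.1]
opening: 0.647
grasp_force: 0.0
cm tx,ty,tz [-31.07   2.99   4.72]  roll -0.166 | pos [0.421 0.394 0.289] yaw -7.3 open 0.65 gf 0.0 F [0.183 0.332 0.131] t 24.7
good0 top [([230.0, 282.0], 0.64), ([182.0, 209.0], 0.58), ([196.0, 322.0], 0.57), ([183.0, 237.0], 0.5)]
good0 side [([172.0, 262.0], 0.76), ([246.0, 224.0], 0.72), ([144.0, 257.0], 0.65), ([280.0, 285.0], 0.59)]
reject0 top [([213.0, 135.0], 0.78), ([196.0, 356.0], 0.76), ([184.0, 239.0], 0.61), ([221.0, 376.0], 0.57)]
reject0 side [([127.0, 213.0], 0.71), ([373.0, 260.0], 0.63)]
```

View pics/t3.png

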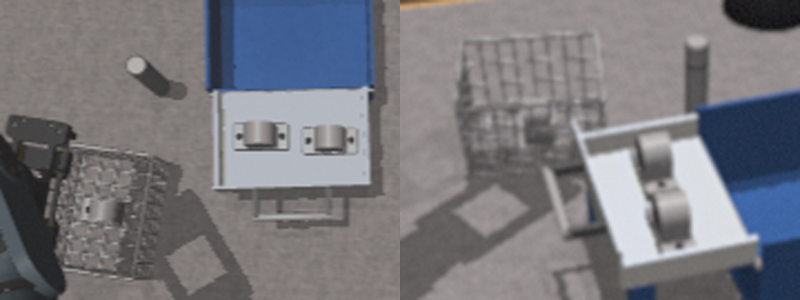

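R lies in the basket at (100,210), and both sound blocks stand in the tray at (260,135) and (328,138). Next is the handle.

```bash
python3 -m jog '[{"tx":0,"ty":0,"tz":0,"roll":-0.083,"jaw":0.45},{"tx":0,"ty":0,"tz":0,"roll":-0.083,"jaw":0.45},{"tx":-4.4,"ty":-0.3,"tz":0,"roll":0,"jaw":0.45},{"tx":-4.4,"ty":-0.3,"tz":0,"roll":0,"jaw":0.45},{"tx":-4.4,"ty":-0.3,"tz":0,"roll":0,"jaw":0.45},{"tx":-4.4,"ty":-0.3,"tz":0,"roll":0,"jaw":0.45},{"tx":-4.4,"ty":-0.3,"tz":0,"roll":0,"jaw":0.45},{"tx":-4.4,"ty":-0.3,"tz":0,"roll":0,"jaw":0.45}]' >/dev/null
python3 -m jog '[{"tx":-4.4,"ty":-0.3,"tz":0,"roll":0,"jaw":0.45},{"tx":0,"ty":0,"tz":3,"roll":0,"jaw":0.45},{"tx":0,"ty":0,"tz":3,"roll":0,"jaw":0.45},{"tx":0,"ty":0,"tz":0,"roll":0,"jaw":0.45},{"tx":0,"ty":0,"tz":0,"roll":0,"jaw":0.45}]'
python3 -c "
from h import *
go(.4115,.082,.14,2.2)"
```

```text
time_s: 26.3
position: [0.4088, 0.0835, 0.223]
tcp_rot: [[-0.038, 0.999, -0.003], [0.999, 0.038, 0.0], [0.0, -0.003, -1.0]]
force: [0.4, 0.1, 0.2]
opening: 0.45
grasp_force: 0.0
cm tx,ty,tz [-0.16  0.29  8.3 ]  roll -0.000 | pos [0.409 0.083 0.223] yaw 2.2 open 0.45 gf 0.0 F [0.394 0.123 0.169] t 26.3
```

```bash
python3 -m jog '[{"tx":0,"ty":0.2,"tz":3,"roll":0,"jaw":0.45},{"tx":0,"ty":0,"tz":3,"roll":0,"jaw":0.45},{"tx":0,"ty":0,"tz":1.8,"roll":0,"jaw":0.45},{"tx":0,"ty":0,"tz":0.5,"roll":0,"jaw":0.45},{"tx":0,"ty":0,"tz":0,"roll":0,"jaw":0.45},{"tx":0,"ty":0,"tz":0,"roll":0,"jaw":0.45}]'
python3 -m jog '[{"tx":0,"ty":0,"tz":0,"roll":0,"jaw":0},{"tx":0,"ty":0,"tz":0,"roll":0,"jaw":0},{"tx":0,"ty":0,"tz":0,"roll":0,"jaw":0},{"tx":0,"ty":0,"tz":0,"roll":0,"jaw":0},{"tx":0,"ty":0,"tz":0,"roll":0,"jaw":0}]'
python3 - <<'E'
from h import *
go(.4115,.082,.14,2.2)
s=read_state();x0=s["position"][0]
# arc increments: ty (=+x), -tz for each step of theta
th=np.linspace(0,1.2,25);r=np.hypot(.197,.03);p=np.arctan2(.03,.197)
X=-r*np.cos(th+p);Z=r*np.sin(th+p)
print(np.c_[th[1:],np.diff(X)*100,-np.diff(Z)*100].round(2).tolist())
E
```

```text
time_s: 26.9
position: [0.4123, 0.0837, 0.1416]
tcp_rot: [[-0.039, 0.999, 0.003], [0.999, 0.039, -0.0], [-0.0, 0.003, -1.0]]
force: [0.8, 0.6, 0.3]
opening: 0.452
grasp_force: 0.0
time_s: 27.4
position: [0.4124, 0.0835, 0.1409]
tcp_rot: [[-0.038, 0.999, 0.003], [0.999, 0.038, 0.0], [-0.0, 0.003, -1.0]]
force: [1.3, 0.6, 1.6]
opening: 0.126
grasp_force: 30.0
cm tx,ty,tz [-0.14 -0.09  0.09]  roll -0.000 | pos [0.412 0.083 0.141] yaw 2.2 open 0.13 gf 30.0 F [1.349 0.578 1.595] t 27.4
[[0.05, 0.17, -0.98], [0.1, 0.22, -0.97], [0.15, 0.27, -0.96], [0.2, 0.32, -0.94], [0.25, 0.37, -0.93], [0.3, 0.41, -0.91], [0.35, 0.46, -0.89], [0.4, 0.5, -0.86], [0.45, 0.54, -0.84], [0.5, 0.58, -0.81], [0.55, 0.62, -0.78], [0.6, 0.66, -0.74], [0.65, 0.7, -0.71], [0.7, 0.73, -0.68], [0.75, 0.77, -0.64], [0.8, 0.8, -0.6], [0.85, 0.83, -0.56], [0.9, 0.85, -0.52], [0.95, 0.88, -0.47], [1.0, 0.9, -0.43], [1.05, 0.92, -0.38], [1.1, 0.94, -0.34], [1.15, 0.95, -0.29], [1.2, 0.97, -0.24]]
```

```bash
python3 -m jog '[{"tx":0,"ty":0.17,"tz":-0.98,"roll":0,"jaw":0},{"tx":0,"ty":0.22,"tz":-0.97,"roll":0,"jaw":0},{"tx":0,"ty":0.27,"tz":-0.96,"roll":0,"jaw":0},{"tx":0,"ty":0.32,"tz":-0.94,"roll":0,"jaw":0},{"tx":0,"ty":0.37,"tz":-0.93,"roll":0,"jaw":0},{"tx":0,"ty":0.41,"tz":-0.91,"roll":0,"jaw":0},{"tx":0,"ty":0.46,"tz":-0.89,"roll":0,"jaw":0},{"tx":0,"ty":0.5,"tz":-0.86,"roll":0,"jaw":0}]'
python3 -m jog '[{"tx":0,"ty":0.54,"tz":-0.84,"roll":0,"jaw":0},{"tx":0,"ty":0.58,"tz":-0.81,"roll":0,"jaw":0},{"tx":0,"ty":0.62,"tz":-0.78,"roll":0,"jaw":0},{"tx":0,"ty":0.66,"tz":-0.74,"roll":0,"jaw":0},{"tx":0,"ty":0.7,"tz":-0.71,"roll":0,"jaw":0},{"tx":0,"ty":0.73,"tz":-0.68,"roll":0,"jaw":0}]'
```

```text
time_s: 28.2
position: [0.4379, 0.0848, 0.2145]
tcp_rot: [[-0.038, 0.999, -0.002], [0.999, 0.038, 0.001], [0.001, -0.002, -1.0]]
force: [1.8, 1.6, -9.5]
opening: 0.126
grasp_force: 30.0
time_s: 28.8
position: [0.4743, 0.0867, 0.261]
tcp_rot: [[-0.038, 0.999, -0.006], [0.999, 0.038, 0.001], [0.002, -0.006, -1.0]]
force: [-6.3, 2.9, -0.1]
opening: 0.129
grasp_force: 29.9
```

```bash
python3 -m jog '[{"tx":0,"ty":0.77,"tz":-0.64,"roll":0,"jaw":0},{"tx":0,"ty":0.8,"tz":-0.6,"roll":0,"jaw":0},{"tx":0,"ty":0.83,"tz":-0.56,"roll":0,"jaw":0},{"tx":0,"ty":0.85,"tz":-0.52,"roll":0,"jaw":0},{"tx":0,"ty":0.88,"tz":-0.47,"roll":0,"jaw":0},{"tx":0,"ty":0.9,"tz":-0.43,"roll":0,"jaw":0},{"tx":0,"ty":0,"tz":0,"roll":0,"jaw":0},{"tx":0,"ty":0,"tz":0,"roll":0,"jaw":0}]'
python3 -m jog '[{"tx":0,"ty":0.92,"tz":-0.38,"roll":0,"jaw":0},{"tx":0,"ty":0.94,"tz":-0.34,"roll":0,"jaw":0},{"tx":0,"ty":0.95,"tz":-0.29,"roll":0,"jaw":0},{"tx":0,"ty":0.97,"tz":-0.24,"roll":0,"jaw":0},{"tx":0,"ty":0,"tz":0,"roll":0,"jaw":0},{"tx":0,"ty":0,"tz":0,"roll":0,"jaw":0},{"tx":0,"ty":0,"tz":0,"roll":0,"jaw":0}]'
python3 - <<'E'
from h import *
go(.605-.0434,.083,.3045,2.2)
cam("side");cam("top")
a=cv2.resize(C["top"]["img"][70:205,150:330],(800,600),interpolation=cv2.INTER_CUBIC)
b=cv2.resize(C["side"]["img"][75:225,195:395],(800,600),interpolation=cv2.INTER_CUBIC)
cv2.imwrite("pics/t4.png",cv2.cvtColor(cv2.resize(np.hstack([a,b]),(800,300),interpolation=cv2.INTER_AREA),cv2.COLOR_RGB2BGR))
E
```

```text
time_s: 29.6
position: [0.5268, 0.0891, 0.2954]
tcp_rot: [[-0.039, 0.999, 0.001], [0.999, 0.039, 0.002], [0.002, 0.001, -1.0]]
force: [-5.3, 5.1, 8.4]
opening: 0.128
grasp_force: 30.1
time_s: 30.3
position: [0.5655, 0.0908, 0.3077]
tcp_rot: [[-0.039, 0.999, 0.003], [0.999, 0.039, 0.003], [0.002, 0.003, -1.0]]
force: [-2.2, 5.6, 4.0]
opening: 0.125
grasp_force: 30.1
cm tx,ty,tz [-0.76 -0.42  0.31]  roll 0.000 | pos [0.565 0.091 0.308] yaw 2.2 open 0.13 gf 30.1 F [-2.169  5.608  4.014] t 30.3
```

View pics/t4.png

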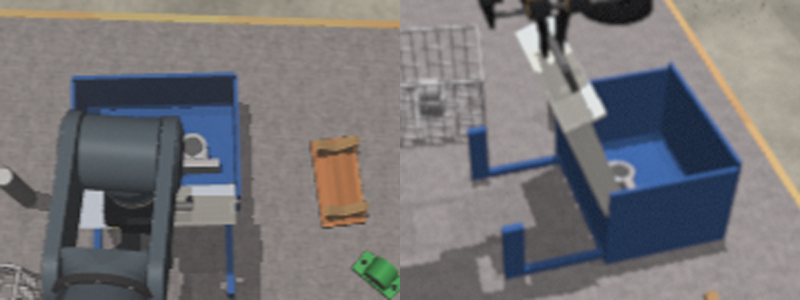

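One block lies in the bin at (195,148) in the left picture; the arm hides the other one. I lower the tray back along the arc and check then.

```bash
python3 -m jog '[{"tx":0,"ty":-1.91,"tz":0.53,"roll":0,"jaw":0},{"tx":0,"ty":-1.86,"tz":0.72,"roll":0,"jaw":0},{"tx":0,"ty":-1.78,"tz":0.9,"roll":0,"jaw":0},{"tx":0,"ty":-1.68,"tz":1.08,"roll":0,"jaw":0},{"tx":0,"ty":-1.57,"tz":1.24,"roll":0,"jaw":0},{"tx":0,"ty":-1.43,"tz":1.39,"roll":0,"jaw":0},{"tx":0,"ty":-1.28,"tz":1.52,"roll":0,"jaw":0},{"tx":0,"ty":-1.12,"tz":1.65,"roll":0,"jaw":0}]'
python3 -m jog '[{"tx":0,"ty":-0.96,"tz":1.75,"roll":0,"jaw":0},{"tx":0,"ty":-0.78,"tz":1.84,"roll":0,"jaw":0},{"tx":0,"ty":-0.59,"tz":1.9,"roll":0,"jaw":0},{"tx":0,"ty":-0.39,"tz":1.9,"roll":0,"jaw":0},{"tx":0,"ty":0,"tz":0,"roll":0,"jaw":0},{"tx":0,"ty":0,"tz":0,"roll":0,"jaw":0}]'
python3 -c "
from h import *
go(.4124,.0835,.141,2.2)"
```

```text
time_s: 31.2
position: [0.44, 0.0842, 0.2161]
tcp_rot: [[-0.039, 0.999, 0.006], [0.999, 0.039, -0.001], [-0.001, 0.005, -1.0]]
force: [0.1, 1.5, -0.7]
opening: 0.127
grasp_force: 30.0
time_s: 31.8
position: [0.4128, 0.083, 0.1417]
tcp_rot: [[-0.039, 0.999, 0.002], [0.999, 0.039, -0.001], [-0.001, 0.002, -1.0]]
force: [0.5, -1.1, -2.8]
opening: 0.126
grasp_force: 30.3
cm tx,ty,tz [ 0.05 -0.04  0.07]  roll 0.000 | pos [0.413 0.083 0.142] yaw 2.2 open 0.13 gf 30.3 F [ 0.534 -1.061 -2.769] t 31.8
```

```bash
python3 -m jog '[{"tx":0,"ty":0,"tz":0,"roll":0,"jaw":0.45},{"tx":0,"ty":0,"tz":0,"roll":0,"jaw":0.45},{"tx":0,"ty":0,"tz":0,"roll":0,"jaw":0.45},{"tx":0,"ty":0,"tz":0,"roll":0,"jaw":0.45},{"tx":0,"ty":0,"tz":-2.5,"roll":0,"jaw":0.45},{"tx":0,"ty":0,"tz":-4,"roll":0,"jaw":0.45},{"tx":0,"ty":0,"tz":-4,"roll":0,"jaw":0.45},{"tx":0,"ty":0,"tz":-2.5,"roll":0,"jaw":1}]'
python3 - <<'E'
from h import *
go(.631,.3165,.27,2.2)
cam("side");cam("top")
a=cv2.resize(C["top"]["img"][70:205,130:310],(800,600),interpolation=cv2.INTER_CUBIC)
b=cv2.resize(C["side"]["img"][75:225,195:395],(800,600),interpolation=cv2.INTER_CUBIC)
cv2.imwrite("pics/t5.png",cv2.cvtColor(cv2.resize(np.hstack([a,b]),(800,300),interpolation=cv2.INTER_AREA),cv2.COLOR_RGB2BGR))
E
```

```text
time_s: 32.6
position: [0.4122, 0.0835, 0.2739]
tcp_rot: [[-0.038, 0.999, 0.004], [0.999, 0.038, -0.0], [-0.0, 0.004, -1.0]]
force: [0.7, 0.5, -0.4]
opening: 0.485
grasp_force: 0.0
cm tx,ty,tz [22.45 22.75  0.47]  roll -0.000 | pos [0.412 0.084 0.274] yaw 2.2 open 0.49 gf 0.0 F [ 0.671  0.479 -0.37 ] t 32.6
```

View pics/t5.png

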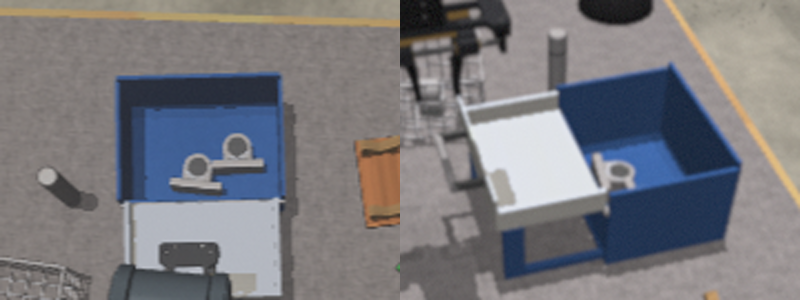

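Both sound blocks lie in the bin at (200,170) and (238,150), and the tray is level. Next the bar, standing at (48,178) in the left picture.

```bash
python3 -m jog '[{"tx":3.2,"ty":3.25,"tz":0,"roll":0,"jaw":1},{"tx":3.2,"ty":3.25,"tz":0,"roll":0,"jaw":1},{"tx":3.2,"ty":3.25,"tz":0,"roll":0,"jaw":1},{"tx":3.2,"ty":3.25,"tz":0,"roll":0,"jaw":1},{"tx":3.2,"ty":3.25,"tz":0,"roll":0,"jaw":1},{"tx":3.2,"ty":3.25,"tz":0,"roll":0,"jaw":1},{"tx":3.2,"ty":3.25,"tz":0,"roll":0,"jaw":1},{"tx":0,"ty":0,"tz":0,"roll":0,"jaw":1}]' >/dev/null
python3 -m jog '[{"tx":0,"ty":0,"tz":0,"roll":0,"jaw":1},{"tx":0,"ty":0,"tz":0,"roll":0,"jaw":1}]'
python3 -c "
from h import *
go(.631,.3165,.13,2.2)"
```

```text
time_s: 33.7
position: [0.6287, 0.3151, 0.2696]
tcp_rot: [[-0.038, 0.999, -0.003], [0.999, 0.038, -0.001], [-0.001, -0.003, -1.0]]
force: [-0.2, -0.1, 0.7]
opening: 1.001
grasp_force: 0.0
cm tx,ty,tz [ 0.15  0.28 13.95]  roll -0.001 | pos [0.629 0.315 0.27 ] yaw 2.2 open 1.00 gf 0.0 F [-0.225 -0.094  0.676] t 33.7
```

```bash
python3 -m jog '[{"tx":0.1,"ty":0.2,"tz":3,"roll":0,"jaw":1},{"tx":0,"ty":0,"tz":3.3,"roll":0,"jaw":1},{"tx":0,"ty":0,"tz":3.3,"roll":0,"jaw":1},{"tx":0,"ty":0,"tz":3,"roll":0,"jaw":1},{"tx":0,"ty":0,"tz":1.2,"roll":0,"jaw":1},{"tx":0,"ty":0,"tz":0,"roll":0,"jaw":1},{"tx":0,"ty":0,"tz":0,"roll":0,"jaw":0},{"tx":0,"ty":0,"tz":0,"roll":0,"jaw":0}]'
python3 -m jog '[{"tx":0,"ty":0,"tz":0,"roll":0,"jaw":0},{"tx":0,"ty":0,"tz":0,"roll":0,"jaw":0},{"tx":0,"ty":0,"tz":0,"roll":0,"jaw":0},{"tx":0,"ty":0,"tz":0,"roll":0,"jaw":0},{"tx":0,"ty":0,"tz":0,"roll":0,"jaw":0},{"tx":0,"ty":0,"tz":0,"roll":0,"jaw":0}]'
python3 -m jog '[{"tx":0,"ty":0,"tz":-1,"roll":0,"jaw":0},{"tx":0,"ty":0,"tz":-2,"roll":0,"jaw":0},{"tx":1.5,"ty":2,"tz":0,"roll":0,"jaw":0},{"tx":1.5,"ty":2,"tz":0,"roll":0,"jaw":0},{"tx":0,"ty":0,"tz":0,"roll":0,"jaw":0},{"tx":0,"ty":0,"tz":0,"roll":0,"jaw":0}]'
python3 -c "
from h import *
go(.67,.345,.13,2.2)"
```

```text
time_s: 34.5
position: [0.6334, 0.3173, 0.1355]
tcp_rot: [[-0.038, 0.999, 0.004], [0.999, 0.038, 0.001], [0.001, 0.004, -1.0]]
force: [-0.5, -0.6, 0.7]
opening: 0.896
grasp_force: 0.0
time_s: 35.1
position: [0.6319, 0.3171, 0.1329]
tcp_rot: [[-0.038, 0.999, -0.001], [0.999, 0.038, -0.0], [-0.0, -0.001, -1.0]]
force: [-1.8, 0.8, 1.6]
opening: 0.36
grasp_force: 30.2
time_s: 35.7
position: [0.6702, 0.3484, 0.1621]
tcp_rot: [[-0.038, 0.999, -0.002], [0.999, 0.038, -0.001], [-0.001, -0.002, -1.0]]
force: [-0.8, -0.2, -4.0]
opening: 0.36
grasp_force: 30.0
cm tx,ty,tz [-0.34 -0.02  3.21]  roll 0.000 | pos [0.67  0.348 0.162] yaw 2.2 open 0.36 gf 30.0 F [-0.813 -0.164 -3.992] t 35.7
```

```bash
python3 -m jog '[{"tx":-0.3,"ty":0,"tz":1.5,"roll":0,"jaw":0},{"tx":0,"ty":0,"tz":1.0,"roll":0,"jaw":0},{"tx":0,"ty":0,"tz":0.5,"roll":0,"jaw":0},{"tx":0,"ty":0,"tz":0,"roll":0,"jaw":0},{"tx":0,"ty":0,"tz":0.2,"roll":0,"jaw":0},{"tx":0,"ty":0,"tz":0,"roll":0,"jaw":0},{"tx":0,"ty":0,"tz":0,"roll":0,"jaw":0}]'
python3 - <<'E'
from h import *
go(.67,.345,.13,2.2)
a=np.radians(np.arange(0,91,5));y=-.016*np.cos(a)+.133*np.sin(a);z=.016*np.sin(a)+.133*np.cos(a)
print([(round(p,2),round(q,2)) for p,q in zip(np.diff(y)*100,-np.diff(z)*100)])
E
```

```text
time_s: 36.4
position: [0.6698, 0.345, 0.1329]
tcp_rot: [[-0.038, 0.999, -0.003], [0.999, 0.038, -0.001], [-0.001, -0.003, -1.0]]
force: [-5.1, -1.4, 7.6]
opening: 0.363
grasp_force: 30.0
cm tx,ty,tz [-0.    0.02  0.29]  roll -0.000 | pos [0.67  0.345 0.133] yaw 2.2 open 0.36 gf 30.0 F [-5.089 -1.406  7.57 ] t 36.4
[(np.float64(1.17), np.float64(-0.09)), (np.float64(1.17), np.float64(0.01)), (np.float64(1.16), np.float64(0.11)), (np.float64(1.15), np.float64(0.22)), (np.float64(1.13), np.float64(0.32)), (np.float64(1.09), np.float64(0.41)), (np.float64(1.05), np.float64(0.51)), (np.float64(1.01), np.float64(0.6)), (np.float64(0.95), np.float64(0.68)), (np.float64(0.89), np.float64(0.76)), (np.float64(0.82), np.float64(0.84)), (np.float64(0.74), np.float64(0.9)), (np.float64(0.66), np.float64(0.96)), (np.float64(0.57), np.float64(1.02)), (np.float64(0.48), np.float64(1.06)), (np.float64(0.39), np.float64(1.1)), (np.float64(0.29), np.float64(1.13)), (np.float64(0.19), np.float64(1.15))]
```

```bash
python3 -m jog '[{"tx":1.17,"ty":0,"tz":0,"roll":0,"jaw":0},{"tx":1.17,"ty":0,"tz":0.05,"roll":0,"jaw":0},{"tx":1.16,"ty":0,"tz":0.12,"roll":0,"jaw":0},{"tx":1.15,"ty":0,"tz":0.22,"roll":0,"jaw":0},{"tx":1.13,"ty":0,"tz":0.32,"roll":0,"jaw":0},{"tx":1.09,"ty":0,"tz":0.41,"roll":0,"jaw":0},{"tx":0,"ty":0,"tz":0,"roll":0,"jaw":0}]'
python3 - <<'E'
from h import *
go(.67,.345,.13,2.2)
cam("side")
cv2.imwrite("pics/s6.png",cv2.cvtColor(cv2.resize(C["side"]["img"][20:140,190:350],None,fx=3.5,fy=3.5,interpolation=cv2.INTER_CUBIC),cv2.COLOR_RGB2BGR))
E
```

```text
time_s: 37.1
position: [0.667, 0.4157, 0.1204]
tcp_rot: [[-0.039, 0.999, -0.002], [0.999, 0.039, 0.001], [0.001, -0.002, -1.0]]
force: [-3.4, 1.4, 4.7]
opening: 0.354
grasp_force: 30.0
cm tx,ty,tz [-7.08  0.02 -0.96]  roll 0.001 | pos [0.667 0.416 0.12 ] yaw 2.2 open 0.35 gf 30.0 F [-3.404  1.404  4.678] t 37.1
```

View pics/s6.png

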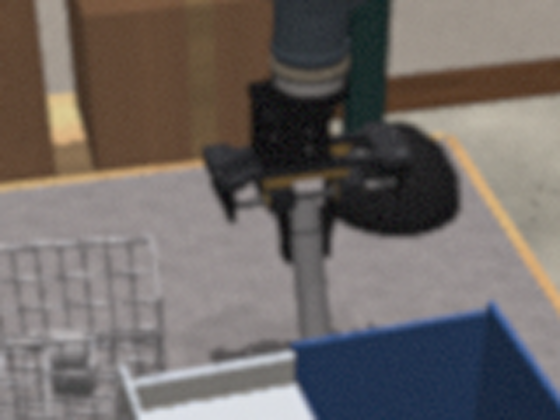

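The bar is in the fingers, its top at (308,190) and its foot near (315,335), and the low forces fit a pivot. I continue the arc.

```bash
python3 -m jog '[{"tx":1.05,"ty":0,"tz":0.51,"roll":0,"jaw":0},{"tx":1.01,"ty":0,"tz":0.6,"roll":0,"jaw":0},{"tx":0.95,"ty":0,"tz":0.68,"roll":0,"jaw":0},{"tx":0.89,"ty":0,"tz":0.76,"roll":0,"jaw":0},{"tx":0.82,"ty":0,"tz":0.84,"roll":0,"jaw":0},{"tx":0.74,"ty":0,"tz":0.9,"roll":0,"jaw":0}]'
python3 -m jog '[{"tx":0.66,"ty":0,"tz":0.96,"roll":0,"jaw":0},{"tx":0.57,"ty":0,"tz":1.02,"roll":0,"jaw":0},{"tx":0.48,"ty":0,"tz":1.06,"roll":0,"jaw":0},{"tx":0.3,"ty":0,"tz":1.0,"roll":0,"jaw":0},{"tx":0,"ty":0,"tz":0,"roll":0,"jaw":0},{"tx":0,"ty":0,"tz":0,"roll":0,"jaw":0}]'
python3 - <<'E'
from h import *
go(.67,.345,.02,2.2)
E
```

```text
time_s: 37.75
position: [0.6666, 0.47, 0.076]
tcp_rot: [[-0.039, 0.999, 0.001], [0.999, 0.039, 0.001], [0.001, 0.001, -1.0]]
force: [-0.8, 2.8, 0.4]
opening: 0.357
grasp_force: 30.0
time_s: 38.35
position: [0.6651, 0.4876, 0.0352]
tcp_rot: [[-0.038, 0.999, -0.002], [0.999, 0.038, -0.002], [-0.002, -0.002, -1.0]]
force: [-1.5, -0.6, -2.2]
opening: 0.352
grasp_force: 30.0
cm tx,ty,tz [-14.27  -0.05   1.55]  roll -0.001 | pos [0.665 0.488 0.035] yaw 2.2 open 0.35 gf 30.0 F [-1.452 -0.648 -2.187] t 38.4
```

```bash
python3 -m jog '[{"tx":0.2,"ty":0,"tz":0.7,"roll":0,"jaw":0},{"tx":0,"ty":0,"tz":0.5,"roll":0,"jaw":0},{"tx":0,"ty":0,"tz":0.1,"roll":0,"jaw":0},{"tx":0,"ty":0,"tz":0,"roll":0,"jaw":0},{"tx":0,"ty":0,"tz":0,"roll":0,"jaw":0}]'
python3 - <<'E'
from h import *
go(.67,.345,.021,2.2)
cam("side");cam("top")
a=cv2.resize(C["top"]["img"][80:200,70:230],(800,600),interpolation=cv2.INTER_CUBIC)
b=cv2.resize(C["side"]["img"][20:140,190:350],(800,600),interpolation=cv2.INTER_CUBIC)
cv2.imwrite("pics/t7.png",cv2.cvtColor(cv2.resize(np.hstack([a,b]),(800,300),interpolation=cv2.INTER_AREA),cv2.COLOR_RGB2BGR))
E
```

```text
time_s: 38.85
position: [0.6657, 0.4908, 0.0239]
tcp_rot: [[-0.038, 0.999, 0.0], [0.999, 0.038, -0.0], [-0.0, 0.0, -1.0]]
force: [-0.0, 0.7, -1.5]
opening: 0.353
grasp_force: 30.0
cm tx,ty,tz [-14.59  -0.13   0.29]  roll -0.000 | pos [0.666 0.491 0.024] yaw 2.2 open 0.35 gf 30.0 F [-0.041  0.682 -1.463] t 38.9
```

View pics/t7.png

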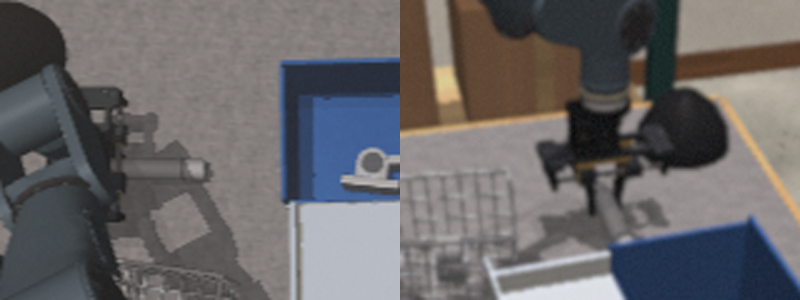

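The bar lies nearly flat, its free end at (208,170) in the left picture. I let go, shift to its middle and grip again.

```bash
python3 -m jog '[{"tx":0,"ty":0,"tz":0.25,"roll":0,"jaw":0},{"tx":0,"ty":0,"tz":0,"roll":0,"jaw":0},{"tx":0,"ty":0,"tz":0,"roll":0,"jaw":0.55},{"tx":0,"ty":0,"tz":0,"roll":0,"jaw":0.55},{"tx":0,"ty":0,"tz":0,"roll":0,"jaw":0.55}]'
python3 - <<'E'
from h import *
cam("top")
print("end",at("top",(148,153.2),.016))
for m in masks("top","bar",.2)+masks("top","bar_mid",.2): print(m["p"],m["bbox"],at("top",(m["bbox"][1]+m["bbox"][3]/2,m["bbox"][0]+m["bbox"][2]),.016))
go(.67,.44,.021,2.2)
E
```

```text
time_s: 39.45
position: [0.6657, 0.4906, 0.0212]
tcp_rot: [[-0.038, 0.999, 0.0], [0.999, 0.038, -0.0], [-0.0, 0.0, -1.0]]
force: [0.1, -0.4, -0.0]
opening: 0.518
grasp_force: 0.0
end [0.667 0.352 0.016]
0.63 [117.7, 143.5, 35.7, 10.2] [0.664 0.351 0.016]
0.53 [354.4, 138.5, 30.7, 29.8] [ 0.67  -0.513  0.016]
cm tx,ty,tz [-5.09  0.24  0.02]  roll -0.000 | pos [0.666 0.491 0.021] yaw 2.2 open 0.54 gf 0.0 F [ 0.493 -0.407  0.387] t 39.6
```

```bash
python3 -m jog '[{"tx":-1.8,"ty":0,"tz":0,"roll":0,"jaw":0.55},{"tx":-1.8,"ty":0,"tz":0,"roll":0,"jaw":0.55},{"tx":-1.7,"ty":0,"tz":0,"roll":0,"jaw":0.55},{"tx":0,"ty":0,"tz":0,"roll":0,"jaw":0.55},{"tx":0,"ty":0,"tz":0,"roll":0,"jaw":0},{"tx":0,"ty":0,"tz":0,"roll":0,"jaw":0},{"tx":0,"ty":0,"tz":0,"roll":0,"jaw":0},{"tx":0,"ty":0,"tz":0,"roll":0,"jaw":0}]'
python3 -m jog '[{"tx":0,"ty":0,"tz":0,"roll":0,"jaw":0},{"tx":0,"ty":0,"tz":0,"roll":0,"jaw":0},{"tx":0,"ty":0,"tz":-2,"roll":0,"jaw":0},{"tx":0,"ty":0,"tz":-4,"roll":0,"jaw":0},{"tx":0,"ty":0,"tz":-4,"roll":0,"jaw":0},{"tx":0,"ty":0,"tz":-4,"roll":0,"jaw":0},{"tx":0,"ty":0,"tz":-4,"roll":0,"jaw":0},{"tx":0,"ty":0,"tz":-4,"roll":0,"jaw":0}]'
python3 - <<'E'
from h import *
cam("side");cam("top")
for n in C:
  for t in("bar","bar_mid"):
    for m in masks(n,t,.3)[:2]: print(n,t,m["p"],m["bbox"],cv2.minAreaRect(np.argwhere(m["pixels"]).astype(np.float32)))
for u,v in((660,128),(725,121),(742,245),(678,255)): pass
b=C["top"]["img"][125:180,280:320]
b2=cv2.resize(C["side"]["img"][210:275,300:375],None,fx=7,fy=7,interpolation=cv2.INTER_CUBIC)
b=cv2.resize(b,None,fx=8,fy=8,interpolation=cv2.INTER_CUBIC)
h=max(len(b),len(b2));P=lambda x:np.pad(x,((0,h-len(x)),(0,0),(0,0)))
cv2.imwrite("pics/cr.png",cv2.cvtColor(np.hstack([P(b)[:, :270],P(b2)]),cv2.COLOR_RGB2BGR))
go(.672,-.203,.2,-81.3)
E
```

```text
time_s: 40.4
position: [0.6675, 0.439, 0.0211]
tcp_rot: [[-0.039, 0.999, 0.001], [0.999, 0.039, 0.001], [0.001, 0.001, -1.0]]
force: [1.1, 1.1, 0.4]
opening: 0.357
grasp_force: 30.0
time_s: 41.2
position: [0.6666, 0.4369, 0.2429]
tcp_rot: [[-0.038, 0.999, -0.002], [0.999, 0.038, -0.002], [-0.002, -0.002, -1.0]]
force: [0.4, 0.8, -3.4]
opening: 0.357
grasp_force: 30.0
side bar 0.71 [271.2, 41.1, 18.2, 29.8] ((55.42560577392578, 277.06951904296875), (28.05152130126953, 10.025455474853516), 32.905242919921875)
side bar_mid 0.61 [210.4, 118.0, 92.0, 72.4] ((154.2353057861328, 253.55885314941406), (68.63758087158203, 76.64125061035156), 14.03624439239502)
side bar_mid 0.51 [275.6, 41.6, 13.0, 27.4] ((55.5970573425293, 277.061767578125), (28.377704620361328, 11.427778244018555), 32.47119140625)
top bar 0.76 [108.4, 125.3, 26.0, 12.2] ((130.0, 122.0), (22.0, 10.0), 90.0)
top bar_mid 0.73 [107.2, 125.7, 28.7, 10.5] ((130.0, 121.5), (23.0, 10.0), 90.0)
cm tx,ty,tz [-63.95  -1.77   3.99]  roll 1.457 | pos [0.666 0.437 0.238] yaw 2.2 open 0.36 gf 30.0 F [-0.739  0.36  -4.801] t 41.5
```

View pics/cr.png

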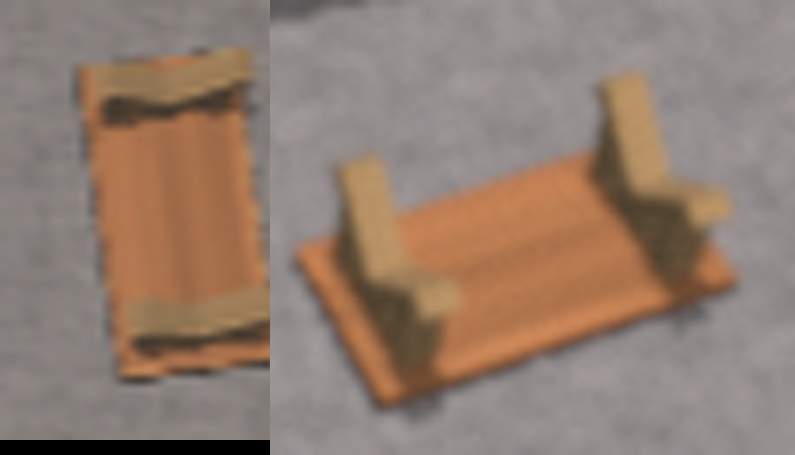

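```bash
python3 - <<'E'
from h import *
cam("side");cam("top")
s=lambda u,v,z=.01:at("side",(210+v/7,300+(u-270)/7),z); t=lambda u,v,z=.01:at("top",(125+v/8,280+u/8),z)
a,b,c=s(297,258),s(383,405),s(737,280);print("side c",(a+c)/2,"len",np.linalg.norm(c-b),np.linalg.norm(a-b),"ang",np.degrees(np.arctan2(*(c-b)[1::-1])))
a,b,c=t(82,68),t(122,378),t(252,50);print("top c",(b+c)/2,"len",np.linalg.norm(a-b),np.linalg.norm(a-c),"ang",np.degrees(np.arctan2(*(a-b)[1::-1])))
print("valleys side",s(400,284,.031),s(655,190,.031))
E
python3 -m jog '[{"tx":0,"ty":0,"tz":0,"roll":0.145,"jaw":0},{"tx":0,"ty":0,"tz":0,"roll":0.145,"jaw":0},{"tx":0,"ty":0,"tz":0,"roll":0.145,"jaw":0},{"tx":0,"ty":0,"tz":0,"roll":0.145,"jaw":0},{"tx":0,"ty":0,"tz":0,"roll":0.145,"jaw":0}]'
python3 -m jog '[{"tx":0,"ty":0,"tz":0,"roll":0.145,"jaw":0},{"tx":0,"ty":0,"tz":0,"roll":0.145,"jaw":0},{"tx":0,"ty":0,"tz":0,"roll":0.145,"jaw":0},{"tx":0,"ty":0,"tz":0,"roll":0.145,"jaw":0},{"tx":0,"ty":0,"tz":0,"roll":0.145,"jaw":0},{"tx":0,"ty":0,"tz":0,"roll":0,"jaw":0}]'
python3 -c "
from h import *
go(.672,-.203,.24,-81.5)"
```

```text
side c [ 0.672 -0.206  0.01 ] len 0.1479717933868744 0.0705097492724418 ang 8.95008623303063
top c [ 0.669 -0.208  0.01 ] len 0.14845950024395246 0.08077576302094593 ang 8.099647196456564
valleys side [ 0.621 -0.216  0.031] [ 0.728 -0.197  0.031]
time_s: 42.1
position: [0.6666, 0.4374, 0.2381]
tcp_rot: [[0.639, 0.769, -0.004], [0.769, -0.639, -0.002], [-0.004, -0.002, -1.0]]
force: [-0.3, -0.0, -4.4]
opening: 0.359
grasp_force: 30.0
time_s: 42.7
position: [0.6667, 0.4374, 0.2384]
tcp_rot: [[0.987, 0.158, -0.004], [0.158, -0.987, -0.002], [-0.004, 0.001, -1.0]]
force: [0.3, -0.2, -4.6]
opening: 0.357
grasp_force: 30.0
cm tx,ty,tz [-9.62 63.32 -0.04]  roll 0.011 | pos [0.667 0.437 0.238] yaw -80.9 open 0.36 gf 30.0 F [ 0.316 -0.191 -4.57 ] t 42.7
```

```bash
python3 -m jog '[{"tx":-0.4,"ty":3,"tz":0,"roll":0.011,"jaw":0},{"tx":-0.64,"ty":4.5,"tz":0,"roll":0,"jaw":0},{"tx":-0.64,"ty":4.5,"tz":0,"roll":0,"jaw":0},{"tx":-0.64,"ty":4.5,"tz":0,"roll":0,"jaw":0},{"tx":-0.64,"ty":4.5,"tz":0,"roll":0,"jaw":0},{"tx":-0.64,"ty":4.5,"tz":0,"roll":0,"jaw":0},{"tx":-0.64,"ty":4.5,"tz":0,"roll":0,"jaw":0},{"tx":-0.64,"ty":4.5,"tz":0,"roll":0,"jaw":0}]' >/dev/null
python3 -m jog '[{"tx":-0.64,"ty":4.5,"tz":0,"roll":0,"jaw":0},{"tx":-0.64,"ty":4.5,"tz":0,"roll":0,"jaw":0},{"tx":-0.64,"ty":4.5,"tz":0,"roll":0,"jaw":0},{"tx":-0.64,"ty":4.5,"tz":0,"roll":0,"jaw":0},{"tx":-0.64,"ty":4.5,"tz":0,"roll":0,"jaw":0},{"tx":-0.64,"ty":4.5,"tz":0,"roll":0,"jaw":0},{"tx":0,"ty":0,"tz":0,"roll":0,"jaw":0},{"tx":0,"ty":0,"tz":0,"roll":0,"jaw":0}]'
python3 -c "
from h import *
go(.672,-.206,.08,-81.5)"
```

```text
time_s: 44.3
position: [0.6715, -0.1846, 0.2398]
tcp_rot: [[0.989, 0.147, -0.002], [0.147, -0.989, 0.002], [-0.002, -0.002, -1.0]]
force: [-0.5, 0.8, -4.6]
opening: 0.358
grasp_force: 30.0
cm tx,ty,tz [-0.24  2.15 15.98]  roll -0.001 | pos [ 0.671 -0.185  0.24 ] yaw -81.6 open 0.36 gf 30.0 F [-0.475  0.769 -4.61 ] t 44.3
```

```bash
python3 -m jog '[{"tx":-0.2,"ty":2.1,"tz":0,"roll":0,"jaw":0},{"tx":0,"ty":0,"tz":4,"roll":0,"jaw":0},{"tx":0,"ty":0,"tz":4,"roll":0,"jaw":0},{"tx":0,"ty":0,"tz":4,"roll":0,"jaw":0},{"tx":0,"ty":0,"tz":3.5,"roll":0,"jaw":0},{"tx":0,"ty":0,"tz":0,"roll":0,"jaw":0},{"tx":0,"ty":0,"tz":0,"roll":0,"jaw":0}]'
python3 - <<'E'
from h import *
go(.672,-.206,.058,-81.5)
cam("side");cam("top")
a=cv2.resize(C["top"]["img"][115:190,255:355],(800,600),interpolation=cv2.INTER_CUBIC)
b=cv2.resize(C["side"]["img"][195:285,275:395],(800,600),interpolation=cv2.INTER_CUBIC)
cv2.imwrite("pics/t8.png",cv2.cvtColor(cv2.resize(np.hstack([a,b]),(800,300),interpolation=cv2.INTER_AREA),cv2.COLOR_RGB2BGR))
E
```

```text
time_s: 45.0
position: [0.6734, -0.2033, 0.0857]
tcp_rot: [[0.989, 0.149, -0.001], [0.149, -0.989, 0.001], [-0.001, -0.001, -1.0]]
force: [0.7, -0.6, -3.1]
opening: 0.359
grasp_force: 30.0
cm tx,ty,tz [-0.18  0.25  2.77]  roll 0.002 | pos [ 0.673 -0.203  0.086] yaw -81.4 open 0.36 gf 30.0 F [ 0.707 -0.598 -3.059] t 45.0
```

View pics/t8.png

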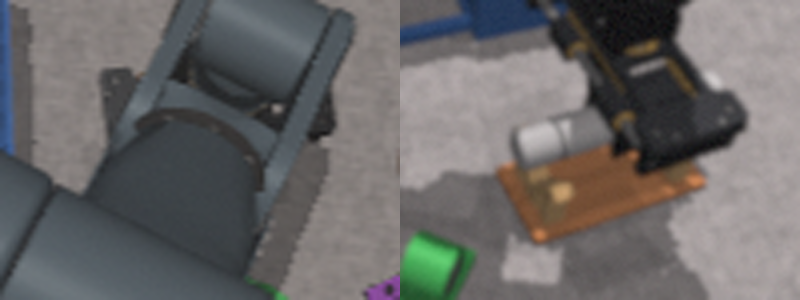

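The bar hangs over the saddles, in line with the V: its near end is at (535,143), above the near saddle at (545,185) in the right picture. I lower it and let go.

```bash
python3 -m jog '[{"tx":-0.1,"ty":0.25,"tz":1.2,"roll":0,"jaw":0},{"tx":0,"ty":0,"tz":1.0,"roll":0,"jaw":0},{"tx":0,"ty":0,"tz":0.4,"roll":0,"jaw":0},{"tx":0,"ty":0,"tz":0,"roll":0,"jaw":0},{"tx":0,"ty":0,"tz":0,"roll":0,"jaw":0}]'
python3 -c "
from h import *
go(.672,-.206,.058,-81.5)"
```

```text
time_s: 45.6
position: [0.6731, -0.2057, 0.0618]
tcp_rot: [[0.989, 0.147, 0.001], [0.147, -0.989, 0.002], [0.001, -0.001, -1.0]]
force: [-1.7, 4.5, 4.9]
opening: 0.359
grasp_force: 30.0
cm tx,ty,tz [-0.12  0.01  0.38]  roll -0.001 | pos [ 0.673 -0.206  0.062] yaw -81.6 open 0.36 gf 30.0 F [-1.727  4.51   4.911] t 45.6
```

```bash
python3 -m jog '[{"tx":0,"ty":-0.35,"tz":0,"roll":0,"jaw":0},{"tx":0,"ty":0,"tz":0.3,"roll":0,"jaw":0},{"tx":0,"ty":0,"tz":0,"roll":0,"jaw":0},{"tx":0,"ty":0,"tz":0,"roll":0,"jaw":0}]'
python3 -m jog '[{"tx":0,"ty":0,"tz":0,"roll":0,"jaw":0.3},{"tx":0,"ty":0,"tz":0,"roll":0,"jaw":0.45},{"tx":0,"ty":0,"tz":0,"roll":0,"jaw":0.6},{"tx":0,"ty":0,"tz":0,"roll":0,"jaw":0.8},{"tx":0,"ty":0,"tz":0,"roll":0,"jaw":0.8}]'
python3 -m jog '[{"tx":0,"ty":0,"tz":-2,"roll":0,"jaw":0.8},{"tx":0,"ty":0,"tz":-4,"roll":0,"jaw":0.8},{"tx":0,"ty":0,"tz":-4,"roll":0,"jaw":0.8},{"tx":0,"ty":0,"tz":-4,"roll":0,"jaw":0.8},{"tx":0,"ty":0,"tz":-4,"roll":0,"jaw":0.8},{"tx":-3,"ty":-4,"tz":0,"roll":0,"jaw":0.8},{"tx":-3,"ty":-4,"tz":0,"roll":0,"jaw":0.8},{"tx":-3,"ty":-4,"tz":0,"roll":0,"jaw":0.8}]'
python3 -m jog '[{"tx":-3,"ty":-4,"tz":0,"roll":0,"jaw":0.8},{"tx":-3,"ty":-4,"tz":0,"roll":0,"jaw":0.8},{"tx":-3,"ty":-4,"tz":0,"roll":0,"jaw":0.8},{"tx":0,"ty":0,"tz":0,"roll":0,"jaw":0.8},{"tx":0,"ty":0,"tz":0,"roll":0,"jaw":0.8},{"tx":0,"ty":0,"tz":0,"roll":0,"jaw":0.8}]' | head -2
python3 - <<'E'
from h import *
cam("side");cam("top")
for n in C:
  for m in masks(n,"bar",.3)[:2]: print(n,m["p"],m["bbox"])
  for l in landmark_of(n,"bar_mid")[:2]: print(n,l["p"],at(n,l["point"],.053))
a=cv2.resize(C["top"]["img"][115:190,255:355],(800,600),interpolation=cv2.INTER_CUBIC)
b=cv2.resize(C["side"]["img"][195:285,275:395],(800,600),interpolation=cv2.INTER_CUBIC)
w=cv2.resize(C["top"]["img"],(400,300),interpolation=cv2.INTER_AREA);w2=cv2.resize(C["side"]["img"],(400,300),interpolation=cv2.INTER_AREA)
p=cv2.resize(np.hstack([a,b]),(800,300),interpolation=cv2.INTER_AREA)
cv2.imwrite("pics/t9.png",cv2.cvtColor(np.vstack([p,np.hstack([w,w2])]),cv2.COLOR_RGB2BGR))
E
```

```text
time_s: 46.0
position: [0.6723, -0.2023, 0.0583]
tcp_rot: [[0.989, 0.147, 0.0], [0.147, -0.989, 0.002], [0.0, -0.001, -1.0]]
force: [-2.3, 4.7, 7.0]
opening: 0.359
grasp_force: 30.0
time_s: 46.5
position: [0.6722, -0.204, 0.0568]
tcp_rot: [[0.989, 0.147, 0.0], [0.147, -0.989, -0.0], [0.0, 0.0, -1.0]]
force: [0.1, -0.6, -0.9]
opening: 0.636
grasp_force: 0.0
time_s: 47.3
position: [0.5643, -0.0975, 0.2374]
tcp_rot: [[0.989, 0.146, 0.001], [0.146, -0.989, -0.0], [0.001, 0.001, -1.0]]
force: [0.8, 0.9, -0.5]
opening: 0.797
grasp_force: 0.0
time_s: 47.9
position: [0.4606, 0.0065, 0.2376]
side 0.71 [304.9, 221.6, 66.8, 29.7]
side 0.62 [ 0.684 -0.191  0.053]
top 0.55 [182.6, 156.3, 72.9, 61.2]
top 0.93 [ 0.667 -0.199  0.053]
```

View pics/t9.png

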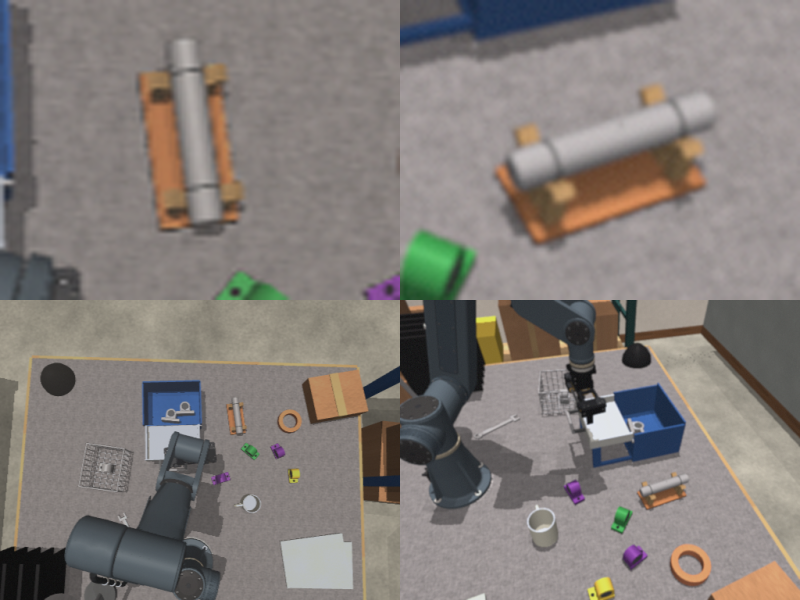

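```bash
python3 - <<'E'
from h import *
cam("side");cam("top")
t=lambda u,v,z:at("top",(115+v/4,255+u/4),z); s=lambda u,v,z:at("side",(195+v*.3,275+(u-400)*.3),z)
print("bar top",(t(183,42,.062)+t(205,224,.062))/2,"base",(t(140,74,.01)+t(240,220,.01))/2,np.linalg.norm(t(183,42,.062)-t(205,224,.062)))
print("bar side",(s(518,165,.056)+s(705,110,.056))/2,"base",(s(499,172,.01)+s(706,182,.01))/2,np.linalg.norm(s(518,165,.056)-s(705,110,.056)))
E
```

```text
bar top [ 0.671 -0.201  0.062] base [ 0.669 -0.204  0.01 ] 0.16837284039716882
bar side [ 0.678 -0.201  0.056] base [ 0.674 -0.205  0.01 ] 0.1590664506829653
```

The bar is centred to within about 4 mm in both views. The blocks, the tray and the bystanders are all as required, so I hand in.

```bash
python3 -c "
from rig import *
print(hand_in())"
```

```text
the job is handed in; nothing more can be done
None
```

The job is handed in; the last pictures show both sound blocks in the stock bin, the tray back down, the one reject in the basket, the gauge bar centred in its cradle to about 4 mm, and the coil and mug where they were; the judge's result was not shown.

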